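# Refill the toffee jar and screw its lid on

### The arm

A 7-joint arm with a two-finger parallel gripper is mounted at the origin on the work surface; the furniture and walls round the work are solid. World frame = base frame: x ahead of the robot, y to its left, z up, the work surface at z = 0. Lengths are in m, angles in rad, forces in N, time in s.
With the tool pointing down it reaches from about 0.425 to 0.925 m from the base axis. Payload 6.8 kg.
Tool frame: the origin (TCP) lies on the centre line of the jaws, within the pads' length; the fingertips stand 19 mm ahead of it and the grasp point (between the pads) is the TCP; z points along the fingers, y is the line along which they close (so a half turn about z gives the same grasp; the last joint's range is limited). The gripper opens to 88 mm and grips with 3 to 60 N. Pads are 20 mm wide; open, the fingers measure 115 mm over their backs; the gripper's body (75 mm by 178 mm) begins 61 mm behind the grasp point.
Start: joints at [-1.453, 0.477, 0.022, 1.555, -0.011, 1.109, -0.083], TCP at [0.151, 0.658, 0.242] pointing down, gripper open.
Joint ranges: [-2.96, 2.96], [-0.34, 2.1], [-1.41, 1.46], [0.24, 2.44], [-1.37, 4.51], [0.17, 1.92], [-2.96, 2.96]. Speed limits (rad/s): [2.39, 2.39, 3.14, 3.14, 3.14, 3.14, 3.14].

### API

Orientations are given as a rotation vector (axis times angle).
In Python, from station import sensors, optics, ticket gives the robot as it stands.
- The arm moves only by the tool drive_tool, never from a script. Its argument "steps" is a list of rows, each an object of numbers: "wx", "wy", "wz": the turn, a rotation vector about the tool's x, y, z in rad; "dx", "dy", "dz": the shift along the tool's x, y, z in m; "hand": the opening, from -1 (shut) to 1 (fully open). A call has 1 to 12 rows; each row shifts and turns the commanded pose from where the row before left it, along the tool's axes as they then stand; what a row does not reach is not made up. A row lasts 1/8 s, in which the tool goes at most 62.5 mm and 10.7 degrees, less where a joint would pass 70% of its speed; a pose out of reach is approached as far as the arm can. A call is refused whole if a number of a shift passes 0.0625 or a number of a turn 0.188, either way. A call with a gripper value outside its range is refused whole. The fingers move at their own pace and stop on an object; "force" is the grip in N (left out, the last holds). Time passes only in rows, so rows that do not move let the fingers close. It gives the time, the measured TCP pose, the force, the opening and the grip force at its end, in the units of the state.
- sensors.read_state(): the state, without advancing time (a new reading comes with each control period).
- optics.read_camera(name): name is "side" or "top" or "wrist"; returns (picture, depth): 384x512x3 uint8, blue, green, red; 384x512 float32, m along the optical axis (not along the pixel's ray), 0 where there is no reading.
- optics.camera_info(name): a dict with "fx", "fy", "cx", "cy" (pixels), "R" (3x3) and "t" (3): a world point X has camera coordinates R X + t. Camera axes: x right, y down, z forward; pixel columns grow to the right and rows downward; lengths in m; the calibration is good to about 2 mm. The wrist camera is an equidistant fisheye: a pixel r from the principal point sees the ray r / f radians off the axis. A picture is of the moment at which its call begins: read the wrist's pose just before it. camera_info takes no time and is no camera call; for the wrist camera it gives the pose at the moment of the call.
- ticket.close_job(): hands the job in; it is judged then, once.
The state is a dict: "time": time; "joint_positions": joint angles; "joint_vel": joint speeds; "joint_efforts": joint torques, N m; "ee_pos": TCP position; "tool_rot": TCP orientation; "wrist_force": force on the tool from outside, world axes, zero at the start; "torque": the same for the moment, N m; "finger_gap": finger opening in m; "grasp_force": force on a finger pad.
Only numpy, scipy, OpenCV 4.12 (cv2) and the standard library are available. Lean on these libraries where they do the work, as an engineer would, in place of code of your own. Each camera call takes 0.05 s, during which the arm holds its last target. There are 200 camera calls.

### The job

Get the toffee jar ready for the meeting: put the toffees that lie about on the table into the glass jar and pour in those from the steel tumbler, so that every one is in the jar. Then set the lid on, turn it backwards until the thread drops into place if it has not caught, and screw it down fully home; leave the empty tumbler standing upright on the cork coaster, well centred, and leave the mug, round tin and pale wood block alone.

Things in the scene. Friction and masses are not known exactly. Their poses are not given: they have to be found in the camera images.
- jar: heavy clear glass storage jar, fixed, 120 mm across, 130 mm high, empty; origin at the centre of its underside, z up. Its neck, 88 mm across from 92 mm up, has a coarse thread. With the lid fully home (lid's top resting on the jar's rim) the lid's origin is 100 mm above the jar's; turning the lid some 15 to 20 degrees more jams it tight.
- jar_mouth (a point): centre of the jar's open mouth at rim height (130 mm); 75 mm clear inside, 83 mm over the rim's outside
- jar_thread (a point): point on the jar's axis at the low ends of the thread (99.7 mm up), axes as the jar's. Right-handed, three equal starts, 101 mm over the threads: they begin at 0, 120 and 240 degrees counter-clockwise (from above) of the jar's x axis; each climbs counter-clockwise through 190 degrees, 10 mm per 120 degrees. A small stop stands on each thread 125 degrees after its low end
- lid: round aluminium screw lid, 111 mm across, right way up, about 0.13 kg, with a bar handle on top; origin at the centre of its open lower rim, z up. Set level and centred to 2 mm on the jar, it mostly comes to rest on top of the threads, origin 108 to 115 mm above the jar's, where the stops keep it from going clockwise. It sinks by its own weight if not held up by the grip.
- lid_handle (a point): in the lid's dark wooden bar handle, 55 mm above the lid's lower rim, on the lid's axis. The bar lies along the lid's x axis: 64 mm long, 16 mm thick, from 33.5 mm (lid's top face) to 67.5 mm above the lower rim
- lid_lug (a point): one of three lugs (10 mm wide) inside the lower rim, at 0, 120, 240 degrees from the lid's x axis; this one on +x. Resting on the threads, turn the lid counter-clockwise: it climbs, then drops 10 mm at 76 degrees (plus any 120) counter-clockwise of the jar's x axis; then clockwise it sinks home in about 75 degrees. Set on between 76 and 115 degrees it is in the thread at once
- cup: straight steel tumbler without a handle, 66 mm outside, 60 mm inside, 85 mm high, inner floor 5 mm up, about 0.12 kg, standing upright with 5 or 6 toffees in it; origin at the centre of its underside, z towards its mouth
- cup_rim (a point): centre of the tumbler's mouth, 85 mm above its underside
- coaster: round cork coaster, 96 mm across, 8 mm thick, lying still on the table; origin at the centre of its underside
- mug: green mug, bystander, 86 x 122 x 94 mm, to be left alone; origin under its body
- pin_tin: round tin with a green lid, 64 mm across, 28 mm high, bystander, to be left alone; origin at the centre of its underside
- wood_ash: pale wood sample block, 92 x 45 x 18 mm, bystander, to be left alone; origin at the centre of its underside
- toffee_1: wrapped toffee, a cream-coloured rounded block 22 x 20 x 18 mm (x, y, z), 12 g, smooth and slippery (friction about 0.2); origin at the centre of its 22 x 20 mm underside, so the block's centre is 9 mm along its z axis. At first in the tumbler.
- toffee_2: wrapped toffee, a cream-coloured rounded block 22 x 20 x 18 mm (x, y, z), 12 g, smooth and slippery (friction about 0.2); origin at the centre of its 22 x 20 mm underside, so the block's centre is 9 mm along its z axis. At first in the tumbler.
- toffee_3: wrapped toffee, a cream-coloured rounded block 22 x 20 x 18 mm (x, y, z), 12 g, smooth and slippery (friction about 0.2); origin at the centre of its 22 x 20 mm underside, so the block's centre is 9 mm along its z axis. At first in the tumbler.
- toffee_4: wrapped toffee, a cream-coloured rounded block 22 x 20 x 18 mm (x, y, z), 12 g, smooth and slippery (friction about 0.2); origin at the centre of its 22 x 20 mm underside, so the block's centre is 9 mm along its z axis. At first in the tumbler.
- toffee_5: wrapped toffee, a cream-coloured rounded block 22 x 20 x 18 mm (x, y, z), 12 g, smooth and slippery (friction about 0.2); origin at the centre of its 22 x 20 mm underside, so the block's centre is 9 mm along its z axis. At first in the tumbler, or absent.
- toffee_6: wrapped toffee, a cream-coloured rounded block 22 x 20 x 18 mm (x, y, z), 12 g, smooth and slippery (friction about 0.2); origin at the centre of its 22 x 20 mm underside, so the block's centre is 9 mm along its z axis. At first in the tumbler, or absent.
- toffee_7: wrapped toffee, a cream-coloured rounded block 22 x 20 x 18 mm (x, y, z), 12 g, smooth and slippery (friction about 0.2); origin at the centre of its 22 x 20 mm underside, so the block's centre is 9 mm along its z axis. At first lying on the table in front of the jar, or absent.
- toffee_8: wrapped toffee, a cream-coloured rounded block 22 x 20 x 18 mm (x, y, z), 12 g, smooth and slippery (friction about 0.2); origin at the centre of its 22 x 20 mm underside, so the block's centre is 9 mm along its z axis. At first lying on the table in front of the jar, or absent.
- toffee_9: wrapped toffee, a cream-coloured rounded block 22 x 20 x 18 mm (x, y, z), 12 g, smooth and slippery (friction about 0.2); origin at the centre of its 22 x 20 mm underside, so the block's centre is 9 mm along its z axis. At first lying on the table in front of the jar, or absent.
Not all that is in view belongs to the job. What is shaped like the cup but blue is not meant. Several things look just like the coaster: the one meant starts nearest to the robot's base.

How it is judged:
On the way, in this order (a step that is already met when the one before it is completed fails the run):
1. the tumbler is tipped over the jar to pour (angle between cup's own z axis and vertical above 1.2 rad and horizontal distance between cup_rim and jar below 0.13 m and height (world z) of cup_rim above 0.12 m), for 0.1 s.
2. every toffee is in the jar (horizontal distance between each of toffee_1, toffee_2, toffee_3, toffee_4, toffee_5, toffee_6, toffee_7, toffee_8, toffee_9 and jar below 0.057 m and z of toffee_1 in the frame of jar between -0.005 and 0.09 m and z of toffee_2 in the frame of jar between -0.005 and 0.09 m and z of toffee_3 in the frame of jar between -0.005 and 0.09 m and z of toffee_4 in the frame of jar between -0.005 and 0.09 m and z of toffee_5 in the frame of jar between -0.005 and 0.09 m and z of toffee_6 in the frame of jar between -0.005 and 0.09 m and z of toffee_7 in the frame of jar between -0.005 and 0.09 m and z of toffee_8 in the frame of jar between -0.005 and 0.09 m and z of toffee_9 in the frame of jar between -0.005 and 0.09 m), for 0.3 s.
3. the lid is screwed fully home on the jar (horizontal distance between lid and jar below 0.006 m and z of lid in the frame of jar between 0.095 and 0.1015 m and angle between lid's own z axis and vertical below 0.05 rad), for 0.2 s.
At the end, for the whole second after the job is handed in: Every toffee present lies in the jar; the lid is level on the jar, screwed down to within 1.5 mm of fully home (its top on the rim); the tumbler stands upright and at rest on the coaster, its centre within 30 mm of the coaster's (all of step 2 and all of step 3 and horizontal distance between cup and coaster below 0.03 m and angle between cup's own z axis and vertical below 0.1 rad and height (world z) of cup between 0.003 and 0.014 m and linear speed of each of cup, lid below 0.02 m/s); the robot touches nothing.
It fails at once if the mug is pushed more than 30 mm (distance of mug from where it was at the start of the episode above 0.03 m).
It fails at once if the round tin is pushed more than 30 mm (distance of pin_tin from where it was at the start of the episode above 0.03 m).
It fails at once if the wood block is pushed more than 30 mm (distance of wood_ash from where it was at the start of the episode above 0.03 m).
It fails at once if a toffee falls off the table (height (world z) of any of toffee_1, toffee_2, toffee_3, toffee_4, toffee_5, toffee_6, toffee_7, toffee_8, toffee_9 below -0.1 m).
It fails at once if the tumbler or the lid falls off the table (height (world z) of any of cup, lid below -0.1 m).
Of toffee_5, toffee_6 only 1 to 2 are there at a start; the rules pass over those that are not, and their reading is None.
Of toffee_7, toffee_8, toffee_9 only 2 to 3 are there at a start; the rules pass over those that are not, and their reading is None.
At some moment in a run one of lid, toffee_7 may be knocked a few centimetres aside while the robot is not near it.
It also fails if it takes over 192 s, if anything falls off the work surface, if the arm or the gripper's body presses on something with over 40 N, if the wrist force passes 120 N, or if a joint passes its speed limit or range.

## Working session

There is one attempt and no reset: what is moved stays moved. The work goes in short steps, Python scripts to look and compute and a tool call to move; the robot and the scene stay as the last step left them, time stands still between calls to the robot, and variables do not carry over. Pictures are saved under pics/ and viewed, at most 14 in all, crops included, and the job is handed in when it is done.

Besides the shell and the picture viewer there is one more tool, called after "Call:" as name(argument=value, ...) on one line, values as JSON. drive_tool: Moves the arm, as the interface text tells. Its arguments: {"type":"object","properties":{"steps":{"type":"array"},"force":{"type":"number"}},"required":["steps"]}

```bash
mkdir -p pics
cat > h.py <<'E'
import numpy as np,cv2
from scipy.spatial.transform import Rotation as Ro
from station import sensors,optics,ticket
def look(n):
    ci=optics.camera_info(n); im,d=optics.read_camera(n); return im,d,ci
def ray(ci,u,v,n):
    x=(u-ci['cx'])/ci['fx'];y=(v-ci['cy'])/ci['fy']
    if n=='wrist':
        r=np.hypot(x,y);s=np.sin(r)/r if r>1e-9 else 1;k=np.array([x*s,y*s,np.cos(r)])
    else:k=np.array([x,y,1.])
    R=np.array(ci['R']);t=np.array(ci['t']);return -R.T@t,R.T@k
def onz(ci,u,v,z,n):
    o,k=ray(ci,u,v,n);return o+k*(z-o[2])/k[2]
def cloud(ci,d,n):
    v,u=np.mgrid[:d.shape[0],:d.shape[1]]
    x=(u-ci['cx'])/ci['fx'];y=(v-ci['cy'])/ci['fy']
    if n=='wrist':
        r=np.hypot(x,y)+1e-9;s=np.tan(np.minimum(r,1.5))/r;x=x*s;y=y*s
    P=np.stack([x*d,y*d,d],-1);return (P-np.array(ci['t']))@np.array(ci['R'])
E
python3 - <<'E'
from h import *
s=sensors.read_state();print({k:np.round(v,3) for k,v in s.items()})
for n in('top','side','wrist'):
    im,d,ci=look(n);cv2.imwrite(f'pics/{n}0.png',im);print(n,ci['fx'],np.round(ci['R'],3).tolist(),np.round(ci['t'],3)); np.save(f'/tmp/{n}.npy',d)
E
```

```text
{'time': np.float64(0.0), 'joint_positions': array([-1.453,  0.478,  0.022,  1.556, -0.011,  1.109, -0.083]), 'joint_vel': array([ 0.001, -0.002,  0.001, -0.001,  0.001, -0.001, -0.   ]), 'joint_efforts': array([ 0.0000e+00, -5.8285e+01,  1.5350e+00, -2.7261e+01, -5.4000e-02,
        1.7000e-02,  0.0000e+00]), 'ee_pos': array([0.151, 0.657, 0.241]), 'tool_rot': array([-3.540e-01, -3.122e+00,  3.000e-03]), 'wrist_force': array([-0.431, -0.864,  0.474]), 'torque': array([-0.019, -0.032, -0.026]), 'grasp_force': np.float64(0.0), 'finger_gap': np.float64(0.088)}
top 418.81874243156096 [[-0.01, -1.0, 0.024], [-0.995, 0.008, -0.101], [0.101, -0.025, -0.995]] [-0.065  0.554  1.27 ]
side 359.6490293276996 [[-0.954, -0.298, -0.025], [-0.131, 0.492, -0.861], [0.268, -0.818, -0.509]] [0.514 0.189 0.881]
wrist 297.3186396354542 [[0.224, 0.975, -0.002], [0.94, -0.216, 0.264], [0.257, -0.061, -0.965]] [-0.675 -0.032  0.389]
```

View pics/top0.png

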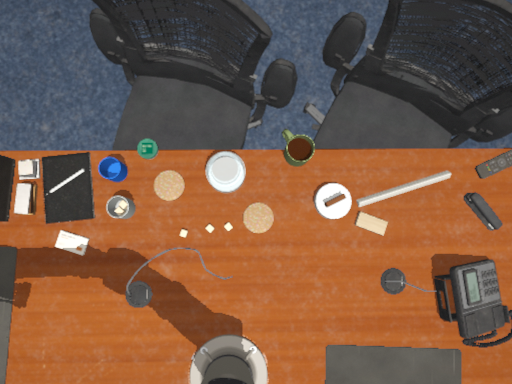

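View pics/side0.png

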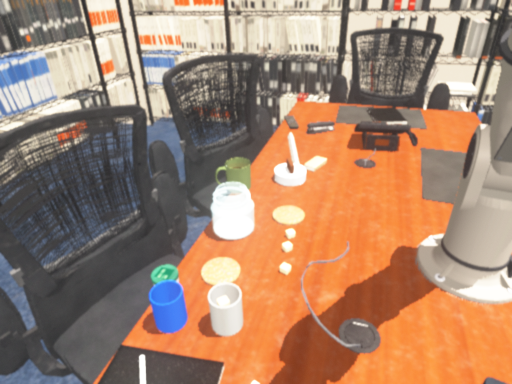

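Top view: tumbler (120,206), blue decoy cup (112,168), jar (225,172), lid (333,201) with bar, toffees (183,234),(210,229),(228,227), mug (300,148), tin (147,148), block (372,223). Coaster-like discs: (169,185) and (258,218); the base is at about (228,380), so (258,218) is nearest and is the one meant.

Run:
```python
from h import *
info={n:optics.camera_info(n) for n in('top','side')}
im=cv2.imread('pics/top0.png');d=np.load('/tmp/top.npy');ci=info['top'];P=cloud(ci,d,'top')
q=lambda u,v:np.round(P[v,u],3)
for n,u,v in[('cup',120,206),('jar',225,172),('lid',333,201),('coaA',258,218),('coaB',169,185),('tof1',183,234),('tof2',210,229),('tof3',228,227),('blk',372,223),('mug',300,148),('tin',147,148),('table',280,250)]:print(n,q(u,v))
hsv=cv2.cvtColor(im,cv2.COLOR_BGR2HSV)
def blobs(m,lo,hi):
    k,l,s,c=cv2.connectedComponentsWithStats(m.astype(np.uint8));return[(s[i],c[i].round(1)) for i in range(1,k) if lo<s[i][4]<hi]
Z=P[...,2]
# toffees: pale
print('pale small');
for s,c in blobs((hsv[...,1]<110)&(hsv[...,2]>150),15,120):
    print(s,c,onz(ci,*c,.018,'top').round(3))
for nm,z0,z1,c in[('cup',.07,.1,(120,206)),('jar',.115,.15,(225,172)),('lid',.025,.045,(333,201)),('bar',.055,.08,(333,201)),('coA',.004,.012,(258,218)),('coB',.004,.012,(169,185)),('mug',.07,.11,(300,148))]:
    m=(Z>z0)&(Z<z1);vv,uu=np.nonzero(m);k=np.hypot(uu-c[0],vv-c[1])<24;pts=P[vv[k],uu[k]]
    if len(pts)>5:
        (x,y),(w,h),a=cv2.minAreaRect(pts[:,:2].astype(np.float32));print(nm,len(pts),np.round([x,y,w,h,a],3),'z',np.percentile(pts[:,2],[5,50,95]).round(3))
a=cv2.resize(im[140:250,90:290],(800,440));cv2.imwrite('pics/crop1.png',a)
```

```text
cup [0.51  0.337 0.004]
jar [0.614 0.008 0.01 ]
lid [ 0.515 -0.319  0.065]
coaA [ 0.468 -0.094  0.006]
coaB [0.574 0.185 0.007]
tof1 [0.421 0.138 0.021]
tof2 [0.435 0.055 0.017]
tof3 [ 0.441 -0.     0.018]
blk [ 0.449 -0.451  0.015]
mug [ 0.68  -0.224  0.056]
tin [0.688 0.25  0.028]
table [ 0.368 -0.162 -0.002]
pale small
[286 131   8   8  31] [289.3 134.5] [ 0.732 -0.196  0.018]
[140 144  12   3  22] [145.2 145.4] [0.699 0.258 0.018]
[ 98 157   9  21  28] [100.1 167.2] [0.63  0.397 0.018]
[224 222   9   9  56] [227.9 226.1] [ 0.443 -0.     0.018]
[205 224  10   9  55] [209.3 227.9] [0.439 0.057 0.018]
[179 229   9   9  59] [183.3 232.8] [0.424 0.137 0.018]
[201 259   6  11  18] [203.3 264.3] [0.328 0.076 0.018]
[200 347   8   7  30] [203.  349.6] [0.075 0.076 0.018]
cup 129 [5.0100e-01 3.2000e-01 6.4000e-02 6.5000e-02 6.9055e+01] z [0.071 0.083 0.089]
jar 208 [6.0500e-01 5.0000e-03 8.9000e-02 9.5000e-02 4.4904e+01] z [0.116 0.128 0.133]
lid 884 [ 0.518 -0.328  0.11   0.106 89.799] z [0.029 0.033 0.038]
bar 114 [ 5.1900e-01 -3.2800e-01  1.5000e-02  6.4000e-02  2.5724e+01] z [0.061 0.067 0.07 ]
coA 714 [ 0.47  -0.096  0.137  0.143  8.806] z [0.004 0.008 0.011]
coB 709 [ 0.573  0.187  0.141  0.139 74.148] z [0.004 0.008 0.011]
mug 232 [ 0.677 -0.209  0.107  0.084 66.619] z [0.072 0.088 0.095]
```

View pics/crop1.png

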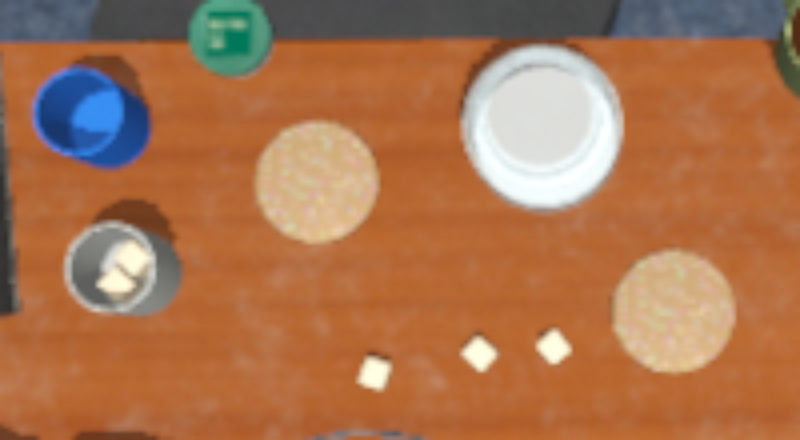

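```bash
cat >> h.py <<'E'
def rot(az,tilt=0):
    """x_tool at azimuth az deg when down; then tilt deg about tool y"""
    a=np.radians(az);R=np.array([[np.cos(a),np.sin(a),0],[np.sin(a),-np.cos(a),0],[0,0,-1]]).T
    R=np.column_stack([[np.cos(a),np.sin(a),0],[np.sin(a),-np.cos(a),0],[0,0,-1]])
    return Ro.from_matrix(R)*Ro.from_euler('y',tilt,degrees=True)
def plan(p1,R1,p0=None,R0=None,v=.06,w=.18,n=None):
    s=sensors.read_state()
    p0=np.array(s['ee_pos']) if p0 is None else np.array(p0);R0=Ro.from_rotvec(s['tool_rot']) if R0 is None else R0
    p1=np.array(p1);dr=(R0.inv()*R1).as_rotvec();n=n or int(max(np.ceil(np.linalg.norm(p1-p0)/v),np.ceil(np.linalg.norm(dr)/w),1))
    st=dr/n;R=R0;out=[]
    for i in range(n):
        out.append((np.round(R.inv().apply((p1-p0)/n),4).tolist(),np.round(st,4).tolist()));R=R*Ro.from_rotvec(st)
    print(n,'rows (d; w):');[print(*o) for o in out]
E
python3 - <<'E'
from h import *
plan([.48,.31,.28],rot(122))
R=rot(122,40).as_matrix();print(R.round(2))
E
```

```text
9 rows (d; w):
[-0.0443, -0.0294, -0.0043] [-0.0001, 0.0001, 0.0874]
[-0.0467, -0.0255, -0.0043] [-0.0001, 0.0001, 0.0874]
[-0.0487, -0.0213, -0.0043] [-0.0001, 0.0001, 0.0874]
[-0.0504, -0.017, -0.0043] [-0.0001, 0.0001, 0.0874]
[-0.0517, -0.0125, -0.0043] [-0.0001, 0.0001, 0.0874]
[-0.0526, -0.0079, -0.0043] [-0.0001, 0.0001, 0.0874]
[-0.0531, -0.0033, -0.0043] [-0.0001, 0.0001, 0.0874]
[-0.0532, 0.0013, -0.0043] [-0.0001, 0.0001, 0.0874]
[-0.0528, 0.006, -0.0043] [-0.0001, 0.0001, 0.0874]
[[-0.41  0.85 -0.34]
 [ 0.65  0.53  0.55]
 [ 0.64  0.   -0.77]]
```

Call:
drive_tool(steps=[{"dx":-0.0443,"dy":-0.0294,"dz":-0.0043,"wz":0.0874,"hand":1},{"dx":-0.0467,"dy":-0.0255,"dz":-0.0043,"wz":0.0874},{"dx":-0.0487,"dy":-0.0213,"dz":-0.0043,"wz":0.0874},{"dx":-0.0504,"dy":-0.017,"dz":-0.0043,"wz":0.0874},{"dx":-0.0517,"dy":-0.0125,"dz":-0.0043,"wz":0.0874},{"dx":-0.0526,"dy":-0.0079,"dz":-0.0043,"wz":0.0874},{"dx":-0.0531,"dy":-0.0033,"dz":-0.0043,"wz":0.0874},{"dx":-0.0532,"dy":0.0013,"dz":-0.0043,"wz":0.0874},{"dx":-0.0528,"dy":0.006,"dz":-0.0043,"wz":0.0874},{}])

```text
invalid input at $.steps[0]: expected keys wx, wy, wz, dx, dy, dz, hand
```

Run:
```python
from h import *
s=sensors.read_state();print(s['joint_positions'].round(3) if hasattr(s['joint_positions'],'round') else s['joint_positions'],s['ee_pos'],s['tool_rot'])
im,d,ci=look('wrist');cv2.imwrite('pics/w1.png',im);P=cloud(ci,d,'wrist')
Z=P[...,2]
for nm,z0,z1,c,r in[('cup',.075,.1,(.501,.32),.05),('coB',.004,.012,(.573,.187),.06)]:
    m=(Z>z0)&(Z<z1)&(np.hypot(P[...,0]-c[0],P[...,1]-c[1])<r);p=P[m]
    if len(p)>5:
        (c2,rad)=cv2.minEnclosingCircle(p[:,:2].astype(np.float32));print(nm,len(p),c2,rad,np.median(p[:,2]))
print(rot(122,0).as_rotvec(), (rot(122,0).inv()*Ro.from_rotvec(s['tool_rot'])).as_rotvec())
plan(np.array(s['ee_pos'])+[-.02,.02,0],rot(122,-40))
```

```text
[-1.453  0.478  0.022  1.556 -0.011  1.109 -0.083] [0.1510115  0.65745102 0.24093664] [-3.53848321e-01 -3.12152171e+00  2.14474212e-03]
[1.52307434 2.74769885 0.        ] [ 1.26463736e-03 -6.08866841e-04 -7.86539244e-01]
6 rows (d; w):
[0.004, 0.0025, 0.0] [0.0456, -0.1101, 0.1257]
[0.0042, 0.0019, -0.0005] [0.0456, -0.1101, 0.1257]
[0.0044, 0.0014, -0.0011] [0.0456, -0.1101, 0.1257]
[0.0044, 0.0008, -0.0016] [0.0456, -0.1101, 0.1257]
[0.0042, 0.0001, -0.0021] [0.0456, -0.1101, 0.1257]
[0.0039, -0.0005, -0.0025] [0.0456, -0.1101, 0.1257]
```

View pics/w1.png

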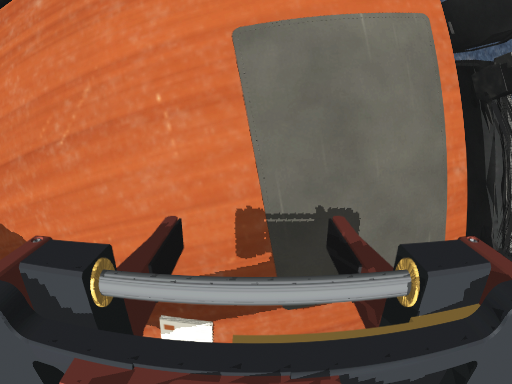

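The wrist view from the start pose shows only the grey desk mat and the fingers (tips near (175,225) and (335,225)). The move was refused because every key must be given in each row.

Call:
drive_tool(steps=[{"dx":-0.0443,"dy":-0.0294,"dz":-0.0043,"wx":0,"wy":0,"wz":0.0874,"hand":1},{"dx":-0.0467,"dy":-0.0255,"dz":-0.0043,"wx":0,"wy":0,"wz":0.0874,"hand":1},{"dx":-0.0487,"dy":-0.0213,"dz":-0.0043,"wx":0,"wy":0,"wz":0.0874,"hand":1},{"dx":-0.0504,"dy":-0.017,"dz":-0.0043,"wx":0,"wy":0,"wz":0.0874,"hand":1},{"dx":-0.0517,"dy":-0.0125,"dz":-0.0043,"wx":0,"wy":0,"wz":0.0874,"hand":1},{"dx":-0.0526,"dy":-0.0079,"dz":-0.0043,"wx":0,"wy":0,"wz":0.0874,"hand":1},{"dx":-0.0531,"dy":-0.0033,"dz":-0.0043,"wx":0,"wy":0,"wz":0.0874,"hand":1},{"dx":-0.0532,"dy":0.0013,"dz":-0.0043,"wx":0,"wy":0,"wz":0.0874,"hand":1},{"dx":-0.0528,"dy":0.006,"dz":-0.0043,"wx":0,"wy":0,"wz":0.0874,"hand":1}])

```text
time: 1.32
ee_pos: [0.4812, 0.309, 0.2806]
tool_rot: [-1.527, -2.745, -0.0]
wrist_force: [-0.1, 0.3, -0.2]
finger_gap: 0.0879
grasp_force: 0.0
```

```bash
sed -i "s/\[print(\*o) for o in out\]/[print('\"dx\":%g,\"dy\":%g,\"dz\":%g,\"wx\":%g,\"wy\":%g,\"wz\":%g'%tuple(o[0]+o[1])) for o in out]/; s/,4)/,3)/g" h.py
python3 - <<'E'
from h import *
s=sensors.read_state();print(np.round(s['joint_positions'],3),s['ee_pos'],s['tool_rot'])
im,d,ci=look('wrist');cv2.imwrite('pics/w2.png',im);P=cloud(ci,d,'wrist')
Z=P[...,2]
for nm,z0,z1,c,r in[('cup',.078,.1,(.501,.32),.05)]:
    m=(Z>z0)&(Z<z1)&(np.hypot(P[...,0]-c[0],P[...,1]-c[1])<r);p=P[m]
    if len(p)>5:
        (c2,rad)=cv2.minEnclosingCircle(p[:,:2].astype(np.float32));print(nm,len(p),c2,rad,np.median(p[:,2]))
plan(np.array(s['ee_pos'])+[-.02,.02,0],rot(122,-40))
E
```

```text
[-0.959  0.277  0.345  1.781 -0.104  1.101 -0.023] [0.48117935 0.30896681 0.28055983] [-1.52691591e+00 -2.74544035e+00 -3.81929871e-04]
cup 515 (0.5052449107170105, 0.3224027454853058) 0.0332653671503067 0.08349721370806033
4 rows (d; w):
"dx":0.009,"dy":-0.002,"dz":0,"wx":-0.001,"wy":-0.173,"wz":-0.004
"dx":0.009,"dy":-0.002,"dz":-0.001,"wx":-0.001,"wy":-0.173,"wz":-0.004
"dx":0.009,"dy":-0.002,"dz":-0.003,"wx":-0.001,"wy":-0.173,"wz":-0.004
"dx":0.008,"dy":-0.002,"dz":-0.004,"wx":-0.001,"wy":-0.173,"wz":-0.004
```

View pics/w2.png

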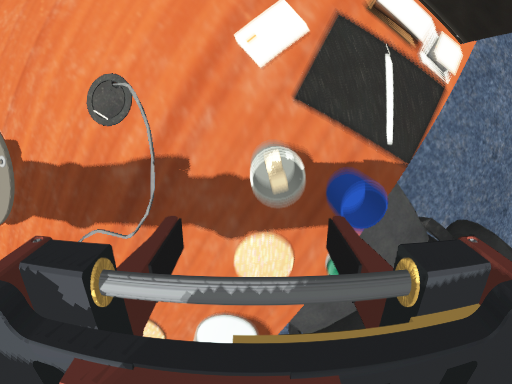

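The wrist view shows the grey tumbler at (277,175) with toffees in it, the blue decoy at (357,198) and the far coaster at (264,255).

Call:
drive_tool(steps=[{"dx":0.009,"dy":-0.002,"dz":0,"wx":0,"wy":-0.173,"wz":-0.004,"hand":1},{"dx":0.009,"dy":-0.002,"dz":-0.001,"wx":0,"wy":-0.173,"wz":-0.004,"hand":1},{"dx":0.009,"dy":-0.002,"dz":-0.003,"wx":0,"wy":-0.173,"wz":-0.004,"hand":1},{"dx":0.008,"dy":-0.002,"dz":-0.004,"wx":0,"wy":-0.173,"wz":-0.004,"hand":1},{"dx":0,"dy":0,"dz":0,"wx":0,"wy":0,"wz":0,"hand":1}])

```text
time: 2.0
ee_pos: [0.4507, 0.3407, 0.2765]
tool_rot: [1.183, 2.203, -0.439]
wrist_force: [-0.9, 0.6, 0.8]
finger_gap: 0.0878
grasp_force: 0.0
```

Run:
```python
from h import *
s=sensors.read_state();print(np.round(s['joint_positions'],3),s['ee_pos'],s['tool_rot'])
R=rot(122,-40);z=R.apply([0,0,1]);print(z)
T=np.array([.504,.322,.053])
A=T-z*.10
plan(A,R);plan(T,R,A,R,v=.035)
```

```text
[-1.38   0.435  0.396  1.766  0.476  1.314 -0.612] [0.45074534 0.340728   0.27649713] [ 1.18284298  2.20288699 -0.43937477]
[ 0.34062554 -0.54511481 -0.76604444]
3 rows (d; w):
"dx":0.036,"dy":0.012,"dz":0.033,"wx":0.002,"wy":-0.002,"wz":0.008
"dx":0.036,"dy":0.012,"dz":0.033,"wx":0.002,"wy":-0.002,"wz":0.008
"dx":0.036,"dy":0.012,"dz":0.033,"wx":0.002,"wy":-0.002,"wz":0.008
3 rows (d; w):
"dx":0,"dy":-0,"dz":0.033,"wx":0,"wy":0,"wz":0
"dx":0,"dy":-0,"dz":0.033,"wx":0,"wy":0,"wz":0
"dx":0,"dy":-0,"dz":0.033,"wx":0,"wy":0,"wz":0
```

Call:
drive_tool(steps=[{"dx":0.036,"dy":0.012,"dz":0.033,"wx":0,"wy":0,"wz":0.008,"hand":1},{"dx":0.036,"dy":0.012,"dz":0.033,"wx":0,"wy":0,"wz":0.008,"hand":1},{"dx":0.036,"dy":0.012,"dz":0.033,"wx":0,"wy":0,"wz":0.008,"hand":1},{"dx":0,"dy":0,"dz":0,"wx":0,"wy":0,"wz":0,"hand":1}])

```text
time: 2.5
ee_pos: [0.4733, 0.3713, 0.1314]
tool_rot: [1.219, 2.181, -0.434]
wrist_force: [0.3, 0.0, 1.0]
finger_gap: 0.0879
grasp_force: 0.0
```

Run:
```python
from h import *
s=sensors.read_state();print(np.round(s['joint_positions'],3),s['ee_pos'],s['tool_rot'])
R=rot(122,-40);T=np.array([.504,.322,.053]);plan(T,R,v=.035)
im,d,ci=look('wrist');cv2.imwrite('pics/w3.png',im)
P=cloud(ci,d,'wrist');Z=P[...,2]
m=(Z>.078)&(Z<.1)&(np.hypot(P[...,0]-.504,P[...,1]-.322)<.05);p=P[m];print(cv2.minEnclosingCircle(p[:,:2].astype(np.float32)),len(p))
```

```text
[-1.334  0.681  0.37   1.757  0.435  1.104 -0.723] [0.47325607 0.371258   0.13143868] [ 1.21898982  2.18124164 -0.43443455]
3 rows (d; w):
"dx":0.002,"dy":-0,"dz":0.032,"wx":0,"wy":-0.001,"wz":-0.002
"dx":0.002,"dy":-0,"dz":0.032,"wx":0,"wy":-0.001,"wz":-0.002
"dx":0.002,"dy":-0,"dz":0.032,"wx":0,"wy":-0.001,"wz":-0.002
((0.5048675537109375, 0.3230260908603668), 0.03366846218705177) 1418
```

View pics/w3.png

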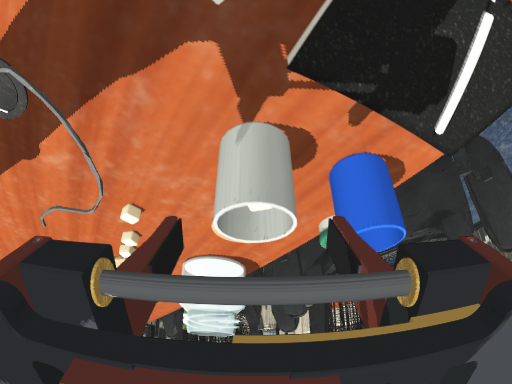

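The wrist view shows the tumbler at (255,185) midway between the fingers. The blue cup at (367,200) is close to the right finger, so I am checking that clearance.

Run:
```python
from h import *
im=cv2.imread('pics/w3.png');ci=optics.camera_info('wrist');_,d,ci=look('wrist')
P=cloud(ci,d,'wrist');h=cv2.cvtColor(im,cv2.COLOR_BGR2HSV)
m=(h[...,0]>100)&(h[...,0]<130)&(h[...,1]>150)&(P[...,2]>.02)&(P[...,2]<.15);p=P[m];c,r=cv2.minEnclosingCircle(p[:,:2].astype(np.float32));print(c,r,p[:,2].max())
q=rot(122,-40).inv().apply(np.array([*c,.05])-[.505,.323,.053]);print(q)
```

```text
(0.578926682472229, 0.37677422165870667) 0.08220494538545609 0.14268076253375536
[ 0.00685246  0.09118938 -0.00183368]
```

Run:
```python
from h import *
ci=optics.camera_info('top')
for u,v in((110.5,168.75),(118,207)):print(onz(ci,u,v,.085,'top'))
im=cv2.imread('pics/top0.png');h=cv2.cvtColor(im,cv2.COLOR_BGR2HSV);P=cloud(ci,np.load('/tmp/top.npy'),'top')
m=(h[...,0]>100)&(h[...,0]<130)&(h[...,1]>150)&(P[...,2]>.065)&(P[...,0]<.66);p=P[m];print(cv2.minEnclosingCircle(p[:,:2].astype(np.float32)),len(p))
```

```text
[0.61492712 0.34423879 0.085     ]
[0.50139591 0.31976427 0.085     ]
((0.6175208687782288, 0.34745121002197266), 0.033520638942718506) 147
```

Call:
drive_tool(steps=[{"dx":0.002,"dy":0,"dz":0.032,"wx":0,"wy":0,"wz":0,"hand":1},{"dx":0.002,"dy":0,"dz":0.032,"wx":0,"wy":0,"wz":0,"hand":1},{"dx":0.002,"dy":0,"dz":0.032,"wx":0,"wy":0,"wz":0,"hand":1},{"dx":0,"dy":0,"dz":0,"wx":0,"wy":0,"wz":0,"hand":1},{"dx":0,"dy":0,"dz":0,"wx":0,"wy":0,"wz":0,"hand":-1},{"dx":0,"dy":0,"dz":0,"wx":0,"wy":0,"wz":0,"hand":-1},{"dx":0,"dy":0,"dz":0,"wx":0,"wy":0,"wz":0,"hand":-1},{"dx":0,"dy":0,"dz":0,"wx":0,"wy":0,"wz":0,"hand":-1},{"dx":0,"dy":0,"dz":0,"wx":0,"wy":0,"wz":0,"hand":-1}], force=30)

```text
time: 3.72
ee_pos: [0.504, 0.3265, 0.0574]
tool_rot: [1.219, 2.181, -0.426]
wrist_force: [-3.4, 1.9, 7.2]
finger_gap: 0.0665
grasp_force: 30.0
```

Run:
```python
from h import *
s=sensors.read_state();p=np.array(s['ee_pos']);R=Ro.from_rotvec(s['tool_rot']);print(p,(rot(122,-40).inv()*R).as_rotvec())
q=p+[0,0,.17];plan(q,R,v=.06)
# target: jar side, x_tool az 90, tilt -40
plan([.605,.14,.26],rot(95,-40),q,R)
```

```text
[0.50398984 0.32654607 0.05743265] [-0.00650787  0.00649445  0.00930013]
3 rows (d; w):
"dx":-0.036,"dy":0.001,"dz":-0.044,"wx":0,"wy":0,"wz":0
"dx":-0.036,"dy":0.001,"dz":-0.044,"wx":0,"wy":0,"wz":0
"dx":-0.036,"dy":0.001,"dz":-0.044,"wx":0,"wy":0,"wz":0
4 rows (d; w):
"dx":-0.046,"dy":-0.003,"dz":0.027,"wx":0.077,"wy":-0.002,"wz":0.088
"dx":-0.046,"dy":0.003,"dz":0.028,"wx":0.077,"wy":-0.002,"wz":0.088
"dx":-0.045,"dy":0.009,"dz":0.027,"wx":0.077,"wy":-0.002,"wz":0.088
"dx":-0.044,"dy":0.015,"dz":0.026,"wx":0.077,"wy":-0.002,"wz":0.088
```

Call:
drive_tool(steps=[{"dx":-0.018,"dy":0,"dz":-0.022,"wx":0,"wy":0,"wz":0,"hand":-1},{"dx":-0.036,"dy":0.001,"dz":-0.044,"wx":0,"wy":0,"wz":0,"hand":-1},{"dx":-0.036,"dy":0.001,"dz":-0.044,"wx":0,"wy":0,"wz":0,"hand":-1},{"dx":-0.018,"dy":0,"dz":-0.022,"wx":0,"wy":0,"wz":0,"hand":-1},{"dx":0,"dy":0,"dz":0,"wx":0,"wy":0,"wz":0,"hand":-1}])

```text
time: 4.35
ee_pos: [0.5044, 0.3276, 0.2288]
tool_rot: [1.222, 2.182, -0.42]
wrist_force: [-0.4, -0.5, -2.4]
finger_gap: 0.0669
grasp_force: 30.0
```

Run:
```python
from h import *
s=sensors.read_state();p=np.array(s['ee_pos']);R=Ro.from_rotvec(s['tool_rot']);print(p,np.round(s['joint_positions'],2))
plan([.605,.15,.25],rot(95,-40))
im,d,ci=look('side');P=cloud(ci,d,'side');cv2.imwrite('pics/s1.png',im)
# jar: top view rim circle and side
t,dt,ct=look('top');P=cloud(ct,dt,'top');cv2.imwrite('pics/t1.png',t)
for z0,z1 in((.122,.14),(.08,.105)):
  m=(P[...,2]>z0)&(P[...,2]<z1)&(np.hypot(P[...,0]-.605,P[...,1]-.005)<.075);q=P[m];print(z0,len(q),cv2.minEnclosingCircle(q[:,:2].astype(np.float32)),np.median(q,0))
```

```text
[0.50437687 0.32758578 0.22878052] [-1.3   0.53  0.41  1.76  0.48  1.19 -0.61]
4 rows (d; w):
"dx":-0.043,"dy":-0.002,"dz":0.028,"wx":0.077,"wy":-0.003,"wz":0.088
"dx":-0.043,"dy":0.004,"dz":0.028,"wx":0.077,"wy":-0.003,"wz":0.088
"dx":-0.042,"dy":0.01,"dz":0.028,"wx":0.077,"wy":-0.003,"wz":0.088
"dx":-0.041,"dy":0.016,"dz":0.027,"wx":0.077,"wy":-0.003,"wz":0.088
0.122 155 ((0.6055616140365601, 0.005020147189497948), 0.044889453798532486) [0.59721645 0.00402637 0.12914997]
0.08 224 ((0.6069145798683167, 0.0047078244388103485), 0.05892959609627724) [0.57925051 0.00259598 0.0839749 ]
```

View pics/s1.png

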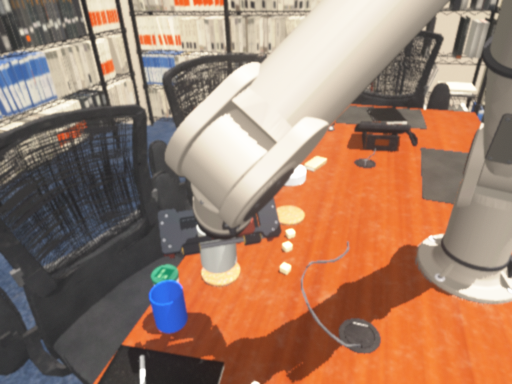

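The tumbler hangs upright in the gripper at (218,262). The jar centre is about (0.606, 0.005).

Call:
drive_tool(steps=[{"dx":-0.043,"dy":-0.002,"dz":0.028,"wx":0.077,"wy":-0.003,"wz":0.088,"hand":-1},{"dx":-0.043,"dy":0.004,"dz":0.028,"wx":0.077,"wy":-0.003,"wz":0.088,"hand":-1},{"dx":-0.042,"dy":0.01,"dz":0.028,"wx":0.077,"wy":-0.003,"wz":0.088,"hand":-1},{"dx":-0.041,"dy":0.016,"dz":0.027,"wx":0.077,"wy":-0.003,"wz":0.088,"hand":-1},{"dx":0,"dy":0,"dz":0,"wx":0,"wy":0,"wz":0,"hand":-1}])

```text
time: 5.08
ee_pos: [0.6064, 0.1419, 0.2492]
tool_rot: [1.732, 1.871, -0.639]
wrist_force: [-0.4, -0.3, -2.1]
finger_gap: 0.0665
grasp_force: 30.0
```

```bash
cat >> h.py <<'E'
def tiltplan(p0,a0,t0,t1,lip,n,L=.03,upto=None):
    """rotate from tilt t0 to t1 (deg, tool) keeping cup's lip on the -x_tool side at `lip`; prints rows. cup tilt = tool tilt+40"""
    R0=rot(a0,t0);P=np.array(p0);R=R0
    for i in range(1,n+1):
        t=t0+(t1-t0)*i/n;Rn=rot(a0,t)
        k=np.radians(t+40);a=np.radians(a0);h=np.array([-np.cos(a),-np.sin(a),0]);u=np.array([0,0,1.])
        z=np.cos(k)*u+np.sin(k)*h; out=np.cos(k)*h-np.sin(k)*u
        Pn=np.array(lip)-L*z-.03*out
        f=R.inv().apply(Pn-P) ;print('%.0f'%(t+40),Pn.round(3),'"dx":%.3f,"dy":%.3f,"dz":%.3f,"wx":0,"wy":%.3f,"wz":0'%(*f,np.radians((t1-t0)/n)))
        P=Pn;R=Rn
E
python3 - <<'E'
from h import *
s=sensors.read_state();p=np.array(s['ee_pos']);R=Ro.from_rotvec(s['tool_rot']);print(p,np.round(s['joint_positions'],2),(rot(95,-40).inv()*R).as_rotvec())
tiltplan(p,95,-40,70,[.606,.022,.185],12)
E
```

```text
[0.60638122 0.14194895 0.2492186 ] [-0.99  0.61  0.55  1.62  0.35  1.3  -0.55] [ 0.00688203 -0.00889554  0.00757639]
9 [0.603 0.056 0.16 ] "dx":-0.008,"dy":-0.011,"dz":0.123,"wx":0,"wy":0.160,"wz":0
18 [0.603 0.06  0.166] "dx":0.000,"dy":0.000,"dz":-0.007,"wx":0,"wy":0.160,"wz":0
28 [0.602 0.062 0.172] "dx":0.000,"dy":-0.000,"dz":-0.007,"wx":0,"wy":0.160,"wz":0
37 [0.602 0.064 0.179] "dx":0.000,"dy":0.000,"dz":-0.007,"wx":0,"wy":0.160,"wz":0
46 [0.602 0.064 0.186] "dx":0.000,"dy":-0.000,"dz":-0.007,"wx":0,"wy":0.160,"wz":0
55 [0.602 0.064 0.192] "dx":0.000,"dy":0.000,"dz":-0.007,"wx":0,"wy":0.160,"wz":0
64 [0.603 0.062 0.199] "dx":0.000,"dy":0.000,"dz":-0.007,"wx":0,"wy":0.160,"wz":0
73 [0.603 0.059 0.205] "dx":0.000,"dy":-0.000,"dz":-0.007,"wx":0,"wy":0.160,"wz":0
82 [0.603 0.056 0.211] "dx":0.000,"dy":0.000,"dz":-0.007,"wx":0,"wy":0.160,"wz":0
92 [0.603 0.051 0.216] "dx":0.000,"dy":-0.000,"dz":-0.007,"wx":0,"wy":0.160,"wz":0
101 [0.604 0.046 0.22 ] "dx":0.000,"dy":-0.000,"dz":-0.007,"wx":0,"wy":0.160,"wz":0
110 [0.604 0.04  0.223] "dx":0.000,"dy":0.000,"dz":-0.007,"wx":0,"wy":0.160,"wz":0
```

Call:
drive_tool(steps=[{"dx":0,"dy":0,"dz":0,"wx":0,"wy":0.16,"wz":0,"hand":-1},{"dx":0,"dy":0,"dz":0,"wx":0,"wy":0.16,"wz":0,"hand":-1},{"dx":0,"dy":0,"dz":0,"wx":0,"wy":0.16,"wz":0,"hand":-1},{"dx":0,"dy":0,"dz":0,"wx":0,"wy":0.16,"wz":0,"hand":-1},{"dx":0,"dy":0,"dz":0,"wx":0,"wy":0.16,"wz":0,"hand":-1},{"dx":0,"dy":0,"dz":0,"wx":0,"wy":0,"wz":0,"hand":-1}])

```text
time: 5.82
ee_pos: [0.6046, 0.1443, 0.2484]
tool_rot: [-2.08, -2.255, -0.096]
wrist_force: [-0.9, -1.3, -1.7]
finger_gap: 0.0663
grasp_force: 30.0
```

Run:
```python
from h import *
s=sensors.read_state();p=np.array(s['ee_pos']);R=Ro.from_rotvec(s['tool_rot']);print(p,np.round(s['joint_positions'],2),(rot(95,5.8).inv()*R).as_rotvec())
plan([.604,.064,.19],rot(95,5.8),v=.05)
tiltplan([.602,.064,.19],95,5.8,72,[.606,.022,.189],12)
im,d,ci=look('side');cv2.imwrite('pics/s2.png',im[120:320,130:330].repeat(3,0).repeat(3,1))
```

```text
[0.60456513 0.14428393 0.24841506] [-0.54  0.39  0.34  1.71 -0.25  1.06 -0.02] [ 0.00237313 -0.00587847  0.00690757]
2 rows (d; w):
"dx":-0.043,"dy":-0.003,"dz":0.025,"wx":-0.001,"wy":0.003,"wz":-0.003
"dx":-0.043,"dy":-0.004,"dz":0.025,"wx":-0.001,"wy":0.003,"wz":-0.003
51 [0.602 0.064 0.194] "dx":0.000,"dy":0.000,"dz":-0.004,"wx":0,"wy":0.096,"wz":0
57 [0.602 0.063 0.198] "dx":0.000,"dy":-0.000,"dz":-0.004,"wx":0,"wy":0.096,"wz":0
62 [0.602 0.062 0.202] "dx":0.000,"dy":0.000,"dz":-0.004,"wx":0,"wy":0.096,"wz":0
68 [0.603 0.061 0.205] "dx":0.000,"dy":0.000,"dz":-0.004,"wx":0,"wy":0.096,"wz":0
73 [0.603 0.059 0.209] "dx":0.000,"dy":-0.000,"dz":-0.004,"wx":0,"wy":0.096,"wz":0
79 [0.603 0.057 0.213] "dx":0.000,"dy":-0.000,"dz":-0.004,"wx":0,"wy":0.096,"wz":0
84 [0.603 0.055 0.216] "dx":0.000,"dy":0.000,"dz":-0.004,"wx":0,"wy":0.096,"wz":0
90 [0.603 0.052 0.219] "dx":0.000,"dy":0.000,"dz":-0.004,"wx":0,"wy":0.096,"wz":0
95 [0.604 0.049 0.222] "dx":0.000,"dy":-0.000,"dz":-0.004,"wx":0,"wy":0.096,"wz":0
101 [0.604 0.046 0.224] "dx":0.000,"dy":0.000,"dz":-0.004,"wx":0,"wy":0.096,"wz":0
106 [0.604 0.042 0.226] "dx":0.000,"dy":-0.000,"dz":-0.004,"wx":0,"wy":0.096,"wz":0
112 [0.605 0.039 0.228] "dx":0.000,"dy":-0.000,"dz":-0.004,"wx":0,"wy":0.096,"wz":0
```

View pics/s2.png

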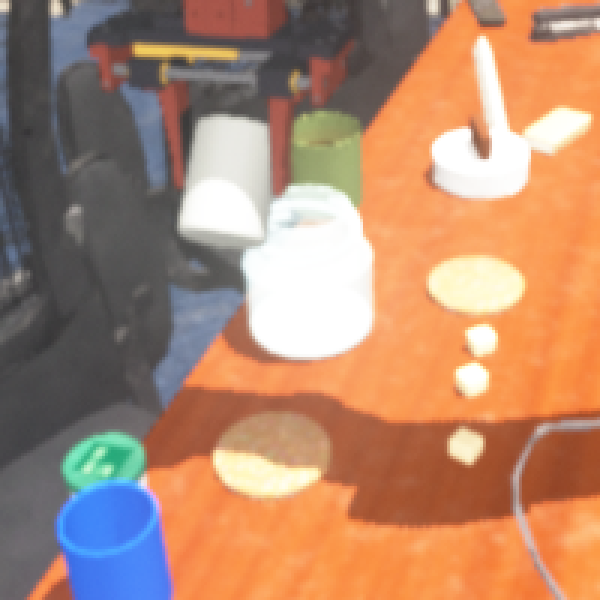

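The tumbler, tipped about 46°, is at crop (222,180) next to the jar at (312,270); the three loose toffees still lie at (480,340), (471,380) and (465,446).

Call:
drive_tool(steps=[{"dx":-0.022,"dy":-0.002,"dz":0.0125,"wx":0,"wy":0,"wz":0,"hand":-1},{"dx":-0.022,"dy":-0.002,"dz":0.0125,"wx":0,"wy":0,"wz":0,"hand":-1},{"dx":-0.022,"dy":-0.002,"dz":0.0125,"wx":0,"wy":0,"wz":0,"hand":-1},{"dx":-0.02,"dy":-0.002,"dz":0.0125,"wx":0,"wy":0,"wz":0,"hand":-1},{"dx":0,"dy":0,"dz":-0.004,"wx":0,"wy":0.096,"wz":0,"hand":-1},{"dx":0,"dy":0,"dz":-0.004,"wx":0,"wy":0.096,"wz":0,"hand":-1},{"dx":0,"dy":0,"dz":-0.004,"wx":0,"wy":0.096,"wz":0,"hand":-1},{"dx":0,"dy":0,"dz":-0.004,"wx":0,"wy":0.096,"wz":0,"hand":-1}])

```text
time: 6.88
ee_pos: [0.6035, 0.067, 0.2059]
tool_rot: [-1.85, -2.029, -0.452]
wrist_force: [-0.4, 0.6, -0.7]
finger_gap: 0.0667
grasp_force: 30.0
```

Run:
```python
from h import *
s=sensors.read_state();p=np.array(s['ee_pos']);R=Ro.from_rotvec(s['tool_rot']);print(p,np.round(s['joint_positions'],2),(rot(95,27.8).inv()*R).as_rotvec())
tiltplan([.603,.061,.205],95,28,78,[.606,.022,.189],9)
```

```text
[0.60346824 0.0669794  0.20587639] [-0.13  0.47  0.21  1.76 -0.65  1.1   0.51] [ 0.00610839 -0.00188387 -0.00342926]
74 [0.603 0.059 0.209] "dx":0.000,"dy":-0.000,"dz":-0.005,"wx":0,"wy":0.097,"wz":0
79 [0.603 0.057 0.213] "dx":0.000,"dy":0.000,"dz":-0.004,"wx":0,"wy":0.097,"wz":0
85 [0.603 0.055 0.216] "dx":0.000,"dy":0.000,"dz":-0.004,"wx":0,"wy":0.097,"wz":0
90 [0.603 0.052 0.219] "dx":0.000,"dy":-0.000,"dz":-0.004,"wx":0,"wy":0.097,"wz":0
96 [0.604 0.049 0.222] "dx":0.000,"dy":0.000,"dz":-0.004,"wx":0,"wy":0.097,"wz":0
101 [0.604 0.045 0.224] "dx":0.000,"dy":-0.000,"dz":-0.004,"wx":0,"wy":0.097,"wz":0
107 [0.604 0.042 0.226] "dx":0.000,"dy":0.000,"dz":-0.004,"wx":0,"wy":0.097,"wz":0
112 [0.605 0.038 0.228] "dx":0.000,"dy":0.000,"dz":-0.004,"wx":0,"wy":0.097,"wz":0
118 [0.605 0.034 0.23 ] "dx":0.000,"dy":-0.000,"dz":-0.004,"wx":0,"wy":0.097,"wz":0
```

Call:
drive_tool(steps=[{"dx":-0.004,"dy":0,"dz":-0.004,"wx":0,"wy":0.097,"wz":0,"hand":-1},{"dx":0,"dy":0,"dz":-0.004,"wx":0,"wy":0.097,"wz":0,"hand":-1},{"dx":0,"dy":0,"dz":-0.004,"wx":0,"wy":0.097,"wz":0,"hand":-1},{"dx":0,"dy":0,"dz":-0.004,"wx":0,"wy":0.097,"wz":0,"hand":-1},{"dx":0,"dy":0,"dz":-0.004,"wx":0,"wy":0.097,"wz":0,"hand":-1},{"dx":0,"dy":0,"dz":-0.004,"wx":0,"wy":0.097,"wz":0,"hand":-1},{"dx":0,"dy":0,"dz":0,"wx":0,"wy":0,"wz":0,"hand":-1},{"dx":0,"dy":0,"dz":0,"wx":0,"wy":0,"wz":0,"hand":-1}])

```text
time: 7.88
ee_pos: [0.6057, 0.0467, 0.2224]
tool_rot: [-1.489, -1.629, -0.872]
wrist_force: [-0.6, 0.3, -1.4]
finger_gap: 0.0664
grasp_force: 30.0
```

Run:
```python
from h import *
s=sensors.read_state();p=np.array(s['ee_pos']);R=Ro.from_rotvec(s['tool_rot']);print(p,np.round(s['joint_positions'],2),(rot(95,61).inv()*R).as_rotvec())
```

```text
[0.60567391 0.04672417 0.22235522] [ 0.21  0.67  0.06  1.7  -1.    1.46  0.86] [ 4.49385848e-03 -2.26215593e-03  2.52835631e-05]
```

Call:
drive_tool(steps=[{"dx":0,"dy":0,"dz":-0.004,"wx":0,"wy":0.097,"wz":0,"hand":-1},{"dx":0,"dy":0,"dz":-0.004,"wx":0,"wy":0.097,"wz":0,"hand":-1},{"dx":0,"dy":0,"dz":-0.004,"wx":0,"wy":0.097,"wz":0,"hand":-1},{"dx":0,"dy":0,"dz":0,"wx":0,"wy":0,"wz":0,"hand":-1},{"dx":0,"dy":0,"dz":0,"wx":0,"wy":0,"wz":0,"hand":-1},{"dx":0,"dy":0,"dz":0,"wx":0,"wy":0,"wz":0,"hand":-1}])

```text
time: 8.62
ee_pos: [0.6071, 0.0345, 0.2289]
tool_rot: [-1.294, -1.416, -1.041]
wrist_force: [-0.7, 0.2, -1.1]
finger_gap: 0.0669
grasp_force: 30.0
```

Run:
```python
from h import *
s=sensors.read_state();print(s['ee_pos'],np.round(s['joint_positions'],2))
a,d,_=look('top');b,_,_=look('side');w,_,_=look('wrist')
cv2.imwrite('pics/m1.png',np.hstack([cv2.resize(a[130:250,160:290],(390,360)),cv2.resize(w,(400,360))]))
```

```text
[0.60711933 0.03453957 0.22891037] [ 0.32  0.8  -0.01  1.65 -1.12  1.64  0.95]
```

View pics/m1.png

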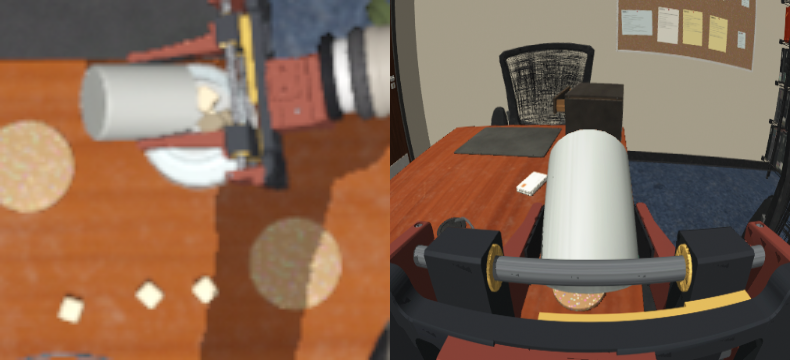

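Top crop: the tumbler is inverted over the jar with toffees in the mouth at about (207,97). I will shake it along its axis to be sure it empties.

Call:
drive_tool(steps=[{"dx":0,"dy":0,"dz":-0.004,"wx":0,"wy":0.1,"wz":0,"hand":-1},{"dx":0.01,"dy":0,"dz":0.012,"wx":0,"wy":0,"wz":0,"hand":-1},{"dx":-0.01,"dy":0,"dz":-0.012,"wx":0,"wy":0,"wz":0,"hand":-1},{"dx":0.01,"dy":0,"dz":0.012,"wx":0,"wy":0,"wz":0,"hand":-1},{"dx":-0.01,"dy":0,"dz":-0.012,"wx":0,"wy":0,"wz":0,"hand":-1},{"dx":0,"dy":0,"dz":0,"wx":0,"wy":0,"wz":0,"hand":-1},{"dx":0,"dy":0,"dz":0,"wx":0,"wy":0,"wz":0,"hand":-1}])

```text
time: 9.65
ee_pos: [0.6073, 0.0293, 0.2284]
tool_rot: [-1.226, -1.336, -1.091]
wrist_force: [0.3, -0.4, -1.0]
finger_gap: 0.0666
grasp_force: 30.0
```

Run:
```python
from h import *
s=sensors.read_state();print(s['ee_pos'],np.round(s['joint_positions'],2))
a,d,_=look('top');b,_,_=look('side')
cv2.imwrite('pics/m2.png',np.hstack([cv2.resize(a[130:250,160:290],(390,360)),cv2.resize(b[150:270,180:310],(390,360))]))
```

```text
[0.6072977  0.02931831 0.22839613] [ 0.36  0.85 -0.04  1.64 -1.15  1.7   0.97]
```

View pics/m2.png

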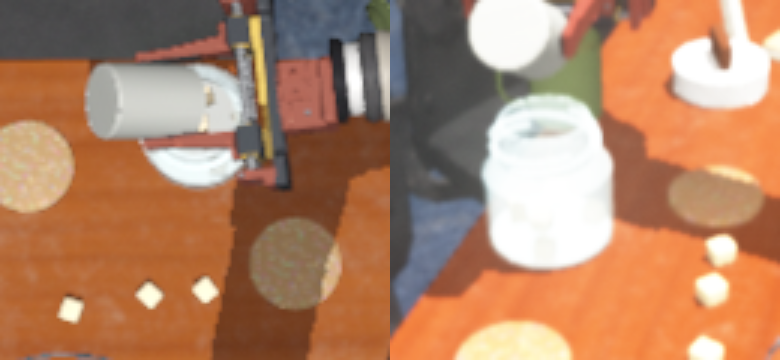

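The pour worked: toffees show in the jar's lower part (side crop (540,230)), and none lies beside it. The three loose ones are unmoved. Next I carry the tumbler to the coaster.

Run:
```python
from h import *
im=cv2.imread('pics/top0.png');h=cv2.cvtColor(im,cv2.COLOR_BGR2HSV);ci=optics.camera_info('top')
b=im[218,258].astype(int);m=(np.abs(im.astype(int)-b).max(2)<60).astype(np.uint8);k,l,s,c=cv2.connectedComponentsWithStats(m);i=l[218,258];print(s[i],onz(ci,*c[i],.008,'top'))
si=cv2.imread('pics/side0.png');cs=optics.camera_info('side');b=si[215,288].astype(int);m=(np.abs(si.astype(int)-b).max(2)<50).astype(np.uint8);k,l,s,c=cv2.connectedComponentsWithStats(m);i=l[215,288];print(s[i],onz(cs,*c[i],.008,'side'))
s=sensors.read_state();p=np.array(s['ee_pos']);R=Ro.from_rotvec(s['tool_rot'])
q=p+[0,0,.075];plan(q,R)
plan([.472,-.09,.28],rot(80,-40),q,R)
```

```text
[243 202  31  31 749] [ 0.46969729 -0.09396653  0.008     ]
[273 206  31  18 444] [ 0.47018409 -0.09408917  0.008     ]
2 rows (d; w):
"dx":0.037,"dy":-0,"dz":-0.004,"wx":0,"wy":0,"wz":0
"dx":0.037,"dy":-0,"dz":-0.004,"wx":0,"wy":0,"wz":0
13 rows (d; w):
"dx":-0.003,"dy":-0.011,"dz":-0.008,"wx":-0.009,"wy":-0.165,"wz":0.023
"dx":-0.004,"dy":-0.011,"dz":-0.008,"wx":-0.009,"wy":-0.165,"wz":0.023
"dx":-0.006,"dy":-0.011,"dz":-0.007,"wx":-0.009,"wy":-0.165,"wz":0.023
"dx":-0.007,"dy":-0.011,"dz":-0.006,"wx":-0.009,"wy":-0.165,"wz":0.023
"dx":-0.008,"dy":-0.01,"dz":-0.005,"wx":-0.009,"wy":-0.165,"wz":0.023
"dx":-0.009,"dy":-0.01,"dz":-0.003,"wx":-0.009,"wy":-0.165,"wz":0.023
"dx":-0.01,"dy":-0.01,"dz":-0.002,"wx":-0.009,"wy":-0.165,"wz":0.023
"dx":-0.01,"dy":-0.01,"dz":-0,"wx":-0.009,"wy":-0.165,"wz":0.023
"dx":-0.01,"dy":-0.009,"dz":0.001,"wx":-0.009,"wy":-0.165,"wz":0.023
"dx":-0.01,"dy":-0.009,"dz":0.003,"wx":-0.009,"wy":-0.165,"wz":0.023
"dx":-0.01,"dy":-0.009,"dz":0.004,"wx":-0.009,"wy":-0.165,"wz":0.023
"dx":-0.009,"dy":-0.009,"dz":0.006,"wx":-0.009,"wy":-0.165,"wz":0.023
"dx":-0.008,"dy":-0.009,"dz":0.007,"wx":-0.009,"wy":-0.165,"wz":0.023
```

Both cameras place the coaster at (0.470, -0.094).

Call:
drive_tool(steps=[{"dx":0.037,"dy":0,"dz":-0.004,"wx":0,"wy":0,"wz":0,"hand":-1},{"dx":0.037,"dy":0,"dz":-0.004,"wx":0,"wy":0,"wz":0,"hand":-1},{"dx":-0.003,"dy":-0.011,"dz":-0.008,"wx":-0.009,"wy":-0.165,"wz":0.023,"hand":-1},{"dx":-0.004,"dy":-0.011,"dz":-0.008,"wx":-0.009,"wy":-0.165,"wz":0.023,"hand":-1},{"dx":-0.006,"dy":-0.011,"dz":-0.007,"wx":-0.009,"wy":-0.165,"wz":0.023,"hand":-1},{"dx":-0.007,"dy":-0.011,"dz":-0.006,"wx":-0.009,"wy":-0.165,"wz":0.023,"hand":-1},{"dx":-0.008,"dy":-0.01,"dz":-0.005,"wx":-0.009,"wy":-0.165,"wz":0.023,"hand":-1},{"dx":-0.009,"dy":-0.01,"dz":-0.003,"wx":-0.009,"wy":-0.165,"wz":0.023,"hand":-1},{"dx":-0.01,"dy":-0.01,"dz":-0.002,"wx":-0.009,"wy":-0.165,"wz":0.023,"hand":-1},{"dx":-0.01,"dy":-0.01,"dz":0,"wx":-0.009,"wy":-0.165,"wz":0.023,"hand":-1}])

```text
time: 11.0
ee_pos: [0.5235, -0.0444, 0.2892]
tool_rot: [-2.215, -2.032, -0.059]
wrist_force: [-0.7, 0.3, -1.8]
finger_gap: 0.0669
grasp_force: 30.0
```

Call:
drive_tool(steps=[{"dx":-0.01,"dy":-0.009,"dz":0.001,"wx":-0.009,"wy":-0.165,"wz":0.023,"hand":-1},{"dx":-0.01,"dy":-0.009,"dz":0.003,"wx":-0.009,"wy":-0.165,"wz":0.023,"hand":-1},{"dx":-0.01,"dy":-0.009,"dz":0.004,"wx":-0.009,"wy":-0.165,"wz":0.023,"hand":-1},{"dx":-0.009,"dy":-0.009,"dz":0.006,"wx":-0.009,"wy":-0.165,"wz":0.023,"hand":-1},{"dx":-0.008,"dy":-0.009,"dz":0.007,"wx":-0.009,"wy":-0.165,"wz":0.023,"hand":-1},{"dx":0,"dy":0,"dz":0,"wx":0,"wy":0,"wz":0,"hand":-1}])

```text
time: 11.75
ee_pos: [0.4715, -0.0876, 0.2784]
tool_rot: [1.983, 1.674, -0.735]
wrist_force: [0.3, 0.2, -0.9]
finger_gap: 0.0666
grasp_force: 30.0
```

Run:
```python
from h import *
s=sensors.read_state();p=np.array(s['ee_pos']);R=Ro.from_rotvec(s['tool_rot']);print(p,np.round(s['joint_positions'],2),(rot(80,-40).inv()*R).as_rotvec())
z=R.apply(Ro.from_euler('y',40,degrees=True).as_matrix()@[0,0,-1]);print('cup axis?',z)
print('fingers axis offset: cup centre was', Ro.from_rotvec([1.222,2.182,-.42]).inv().apply(np.array([.505,.323,.0574])-[.504,.3265,.0574]))
a,d,ci=look('wrist');P=cloud(ci,d,'wrist')
m=(P[...,2]>.2)&(P[...,2]<.36)&(np.hypot(P[...,0]-p[0],P[...,1]-p[1])<.05);print(m.sum())
a,d,ci=look('top');P=cloud(ci,d,'top')
m=(np.hypot(P[...,0]-p[0],P[...,1]-p[1])<.06)&(P[...,2]>p[2]+.01)&(P[...,2]<p[2]+.04);q=P[m];print(len(q),cv2.minEnclosingCircle(q[:,:2].astype(np.float32)) if len(q) else 0)
t=cv2.resize(a[120:260,200:340],(560,560));cv2.imwrite('pics/t3.png',t)
plan([.470,-.094,.10],rot(80,-40))
```

```text
[ 0.47147465 -0.0875576   0.27839414] [-0.56  0.27  0.26  1.98  0.57  1.31 -0.73] [ 0.0018878  -0.00671128 -0.00632651]
cup axis? [0.00658403 0.00566394 0.99996228]
fingers axis offset: cup centre was [-0.00271323 -0.00099439  0.0022135 ]
18872
213 ((0.4720688760280609, -0.08022020012140274), 0.04554786533117294)
4 rows (d; w):
"dx":0.028,"dy":-0,"dz":0.035,"wx":-0,"wy":0.001,"wz":0
"dx":0.028,"dy":-0,"dz":0.035,"wx":-0,"wy":0.001,"wz":0
"dx":0.028,"dy":-0,"dz":0.035,"wx":-0,"wy":0.001,"wz":0
"dx":0.028,"dy":-0,"dz":0.035,"wx":-0,"wy":0.001,"wz":0
```

View pics/t3.png

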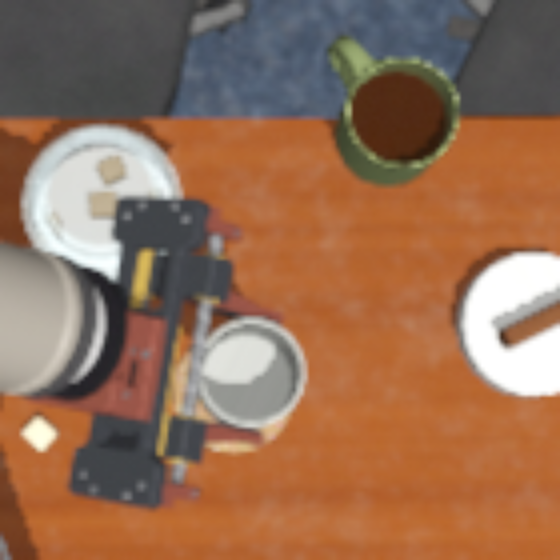

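The tumbler is empty: its floor is clear at (245,370), and toffees lie in the jar at (110,168) and (100,205). Lowering it onto the coaster.

Call:
drive_tool(steps=[{"dx":0.029,"dy":0,"dz":0.035,"wx":0,"wy":0,"wz":0,"hand":-1},{"dx":0.029,"dy":0,"dz":0.035,"wx":0,"wy":0,"wz":0,"hand":-1},{"dx":0.028,"dy":0,"dz":0.035,"wx":0,"wy":0.002,"wz":0,"hand":-1},{"dx":0.028,"dy":0,"dz":0.034,"wx":0,"wy":0.002,"wz":0,"hand":-1},{"dx":0,"dy":0,"dz":0,"wx":0,"wy":0,"wz":0,"hand":-1}])

```text
time: 12.48
ee_pos: [0.4709, -0.0941, 0.0993]
tool_rot: [1.993, 1.669, -0.733]
wrist_force: [0.4, 0.2, -0.8]
finger_gap: 0.067
grasp_force: 30.0
```

Run:
```python
from h import *
plan([.470,-.091,.067],rot(80,-40),v=.012)
```

```text
3 rows (d; w):
"dx":0.008,"dy":-0,"dz":0.008,"wx":-0.002,"wy":0.001,"wz":-0
"dx":0.008,"dy":-0,"dz":0.008,"wx":-0.002,"wy":0.001,"wz":-0
"dx":0.008,"dy":-0,"dz":0.008,"wx":-0.002,"wy":0.001,"wz":-0
```

Call:
drive_tool(steps=[{"dx":0.008,"dy":0,"dz":0.008,"wx":0,"wy":0,"wz":0,"hand":-1},{"dx":0.008,"dy":0,"dz":0.008,"wx":0,"wy":0,"wz":0,"hand":-1},{"dx":0.007,"dy":0,"dz":0.007,"wx":0,"wy":0,"wz":0,"hand":-1},{"dx":0,"dy":0,"dz":0,"wx":0,"wy":0,"wz":0,"hand":-1}])

```text
time: 12.98
ee_pos: [0.4718, -0.0903, 0.0676]
tool_rot: [1.99, 1.669, -0.73]
wrist_force: [-0.8, 0.5, -0.3]
finger_gap: 0.0668
grasp_force: 30.0
```

Call:
drive_tool(steps=[{"dx":0.0013,"dy":0,"dz":0.0015,"wx":0,"wy":0,"wz":0,"hand":-1},{"dx":0,"dy":0,"dz":0,"wx":0,"wy":0,"wz":0,"hand":-1}])

```text
time: 13.22
ee_pos: [0.4715, -0.0907, 0.066]
tool_rot: [1.991, 1.668, -0.73]
wrist_force: [-2.9, -1.5, 2.0]
finger_gap: 0.0664
grasp_force: 30.0
```

Contact. Releasing and backing off along the tool.

Call:
drive_tool(steps=[{"dx":0,"dy":0,"dz":0,"wx":0,"wy":0,"wz":0,"hand":1},{"dx":0,"dy":0,"dz":0,"wx":0,"wy":0,"wz":0,"hand":1},{"dx":0,"dy":0,"dz":0,"wx":0,"wy":0,"wz":0,"hand":1},{"dx":0,"dy":0,"dz":-0.03,"wx":0,"wy":0,"wz":0,"hand":1},{"dx":0,"dy":0,"dz":-0.05,"wx":0,"wy":0,"wz":0,"hand":1},{"dx":0,"dy":0,"dz":-0.05,"wx":0,"wy":0,"wz":0,"hand":1}])

```text
time: 13.98
ee_pos: [0.4878, -0.0056, 0.1661]
tool_rot: [1.989, 1.672, -0.725]
wrist_force: [1.9, 0.3, -0.3]
finger_gap: 0.0875
grasp_force: 0.0
```

Run:
```python
from h import *
t,d,ci=look('top');P=cloud(ci,d,'top');cv2.imwrite('pics/t4.png',t)
m=(np.hypot(P[...,0]-.47,P[...,1]+.094)<.06)&(P[...,2]>.075)&(P[...,2]<.105);q=P[m];print(len(q),cv2.minEnclosingCircle(q[:,:2].astype(np.float32)) if len(q) else 0)
# toffees now
ta=[]
h=cv2.cvtColor(t,cv2.COLOR_BGR2HSV);k,l,s,c=cv2.connectedComponentsWithStats(((h[...,1]<110)&(h[...,2]>150)).astype(np.uint8))
for i in range(1,k):
    if 30<s[i][4]<90 and 215<c[i][1]<245:
        pts=np.argwhere(l==i)[:,::-1];w=np.array([onz(ci,u,v,.018,'top')[:2] for u,v in pts]);(x,y),(a,b),g=cv2.minAreaRect((w*1000).astype(np.float32));print(c[i],w.mean(0).round(4),a,b,g)
plan([.45,.057,.25],rot(97,0))
```

```text
81 ((0.46765950322151184, -0.09584236890077591), 0.03286163508892059)
[183.06666667 232.86666667] [0.4241 0.1382] 19.529399871826172 21.246559143066406 71.0966567993164
5 rows (d; w):
"dx":-0.003,"dy":-0.01,"dz":-0.019,"wx":-0.019,"wy":0.138,"wz":-0.056
"dx":0,"dy":-0.01,"dz":-0.019,"wx":-0.019,"wy":0.138,"wz":-0.056
"dx":0.004,"dy":-0.009,"dz":-0.019,"wx":-0.019,"wy":0.138,"wz":-0.056
"dx":0.007,"dy":-0.009,"dz":-0.018,"wx":-0.019,"wy":0.138,"wz":-0.056
"dx":0.01,"dy":-0.008,"dz":-0.017,"wx":-0.019,"wy":0.138,"wz":-0.056
```

Call:
drive_tool(steps=[{"dx":-0.003,"dy":-0.01,"dz":-0.019,"wx":-0.019,"wy":0.138,"wz":-0.056,"hand":1},{"dx":0,"dy":-0.01,"dz":-0.019,"wx":-0.019,"wy":0.138,"wz":-0.056,"hand":1},{"dx":0.004,"dy":-0.009,"dz":-0.019,"wx":-0.019,"wy":0.138,"wz":-0.056,"hand":1},{"dx":0.007,"dy":-0.009,"dz":-0.018,"wx":-0.019,"wy":0.138,"wz":-0.056,"hand":1},{"dx":0.01,"dy":-0.008,"dz":-0.017,"wx":-0.019,"wy":0.138,"wz":-0.056,"hand":1},{"dx":0,"dy":0,"dz":0,"wx":0,"wy":0,"wz":0,"hand":1}])

```text
time: 14.78
ee_pos: [0.4468, 0.0496, 0.2465]
tool_rot: [2.094, 2.341, -0.009]
wrist_force: [0.4, -1.8, -0.4]
finger_gap: 0.0878
grasp_force: 0.0
```

```bash
cat > tof.py <<'E'
from h import *
def find(n,zt=.018):
    t,d,ci=look(n);P=cloud(ci,d,n)
    h=cv2.cvtColor(t,cv2.COLOR_BGR2HSV);m=((h[...,1]<110)&(h[...,2]>140)).astype(np.uint8)
    k,l,s,c=cv2.connectedComponentsWithStats(m)
    for i in range(1,k):
        p=P[l==i];w=np.median(p,0)
        if s[i][4]<2000 and .005<w[2]<.03 and .36<w[0]<.75 and abs(w[1])<.45 :
            top=p[(p[:,2]>.014)&(p[:,2]<.03)]
            if len(top)<8: continue
            (x,y),(a,b),g=cv2.minAreaRect((top[:,:2]*1000).astype(np.float32))
            if max(a,b)<36: print(n,c[i].round(),s[i][4],'ctr',np.round([x,y]),'size',np.round([a,b]),'ang',round(g),'z',np.median(top[:,2]).round(4))
    return t
E
python3 - <<'E'
from tof import *
s=sensors.read_state();print(s['ee_pos'],np.round(s['joint_positions'],2))
cv2.imwrite('pics/w4.png',find('wrist'));find('top')
E
```

```text
[0.4467684  0.04960702 0.24647727] [-0.34  0.1   0.09  2.07 -0.01  0.98 -0.13]
wrist [441.  42.] 28 ctr [682. 261.] size [ 6. 11.] ang 4 z 0.0265
wrist [446.  42.] 8 ctr [689. 263.] size [3. 5.] ang 1 z 0.0266
wrist [450.  51.] 58 ctr [698. 252.] size [29.  6.] ang 88 z 0.0264
wrist [246.  95.] 284 ctr [426. 138.] size [20. 21.] ang 70 z 0.0164
wrist [250. 160.] 272 ctr [440.  57.] size [21. 19.] ang 46 z 0.0167
wrist [249. 202.] 270 ctr [445.  -0.] size [22. 19.] ang 38 z 0.0167
wrist [247. 249.] 635 ctr [439. -84.] size [18.  1.] ang 71 z 0.0179
top [145. 145.] 21 ctr [697. 257.] size [32.  6.] ang 83 z 0.0272
top [228. 226.] 56 ctr [442.  -2.] size [22. 18.] ang 45 z 0.018
```

View pics/w4.png

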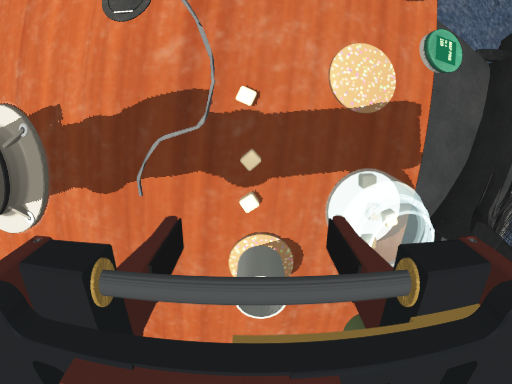

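All three loose toffees are seen: (246,95), (250,160) and (249,202). The tumbler stands on the coaster at (262,270), and the jar at (380,210) holds toffees.

Run:
```python
from h import *
plan([.440,.057,.08],rot(136,0)); plan([.44,.057,.022],rot(136),[.44,.057,.08],rot(136),v=.03)
```

```text
4 rows (d; w):
"dx":0.002,"dy":-0.001,"dz":0.041,"wx":-0.002,"wy":0.001,"wz":-0.172
"dx":0.002,"dy":-0.001,"dz":0.041,"wx":-0.002,"wy":0.001,"wz":-0.172
"dx":0.002,"dy":-0,"dz":0.041,"wx":-0.002,"wy":0.001,"wz":-0.172
"dx":0.002,"dy":-0,"dz":0.041,"wx":-0.002,"wy":0.001,"wz":-0.172
2 rows (d; w):
"dx":0,"dy":0,"dz":0.029,"wx":0,"wy":0,"wz":0
"dx":0,"dy":0,"dz":0.029,"wx":0,"wy":0,"wz":0
```

Call:
drive_tool(steps=[{"dx":0.002,"dy":-0.001,"dz":0.041,"wx":-0.002,"wy":0.001,"wz":-0.172,"hand":0.14},{"dx":0.002,"dy":-0.001,"dz":0.041,"wx":-0.002,"wy":0.001,"wz":-0.172,"hand":0.14},{"dx":0.002,"dy":0,"dz":0.041,"wx":-0.002,"wy":0.001,"wz":-0.172,"hand":0.14},{"dx":0.002,"dy":0,"dz":0.041,"wx":-0.002,"wy":0.001,"wz":-0.172,"hand":0.14},{"dx":0,"dy":0,"dz":0,"wx":0,"wy":0,"wz":0,"hand":0.14}])

```text
time: 15.5
ee_pos: [0.4373, 0.0577, 0.0779]
tool_rot: [-1.173, -2.904, 0.007]
wrist_force: [-0.1, -0.0, 0.9]
finger_gap: 0.0503
grasp_force: 0.0
```

Run:
```python
from tof import *
find('wrist');plan([.440,.057,.022],rot(136),v=.03)
```

```text
wrist [324. 124.] 939 ctr [426. 138.] size [20. 22.] ang 71 z 0.0165
wrist [256. 212.] 889 ctr [440.  57.] size [21. 19.] ang 47 z 0.0165
wrist [216. 263.] 369 ctr [449.   4.] size [10. 20.] ang 31 z 0.0166
wrist [308. 327.] 373 ctr [552.  14.] size [23.  3.] ang 81 z 0.0187
2 rows (d; w):
"dx":-0.001,"dy":0,"dz":0.029,"wx":-0.002,"wy":-0.002,"wz":-0.001
"dx":-0.001,"dy":0,"dz":0.029,"wx":-0.002,"wy":-0.002,"wz":-0.001
```

Call:
drive_tool(steps=[{"dx":-0.001,"dy":0,"dz":0.029,"wx":0,"wy":0,"wz":0,"hand":0.14},{"dx":-0.001,"dy":0,"dz":0.027,"wx":0,"wy":0,"wz":0,"hand":0.14},{"dx":0,"dy":0,"dz":0,"wx":0,"wy":0,"wz":0,"hand":0.14},{"dx":0,"dy":0,"dz":0,"wx":0,"wy":0,"wz":0,"hand":-1},{"dx":0,"dy":0,"dz":0,"wx":0,"wy":0,"wz":0,"hand":-1},{"dx":0,"dy":0,"dz":0,"wx":0,"wy":0,"wz":0,"hand":-1},{"dx":0,"dy":0,"dz":0,"wx":0,"wy":0,"wz":0,"hand":-1}], force=15)

```text
time: 16.42
ee_pos: [0.4417, 0.056, 0.0257]
tool_rot: [-1.177, -2.91, -0.002]
wrist_force: [-1.3, 0.5, 7.6]
finger_gap: 0.0219
grasp_force: 15.0
```

Run:
```python
from h import *
s=sensors.read_state();p=np.array(s['ee_pos']);R=Ro.from_rotvec(s['tool_rot']);print(p)
u=p+[0,0,.17]
plan(u,R);print('over');plan([.606,.005,.195],rot(110),u,R)
```

```text
[0.44168124 0.05596863 0.02571922]
3 rows (d; w):
"dx":0,"dy":0,"dz":-0.057,"wx":0,"wy":0,"wz":0
"dx":0,"dy":0,"dz":-0.057,"wx":0,"wy":0,"wz":0
"dx":0,"dy":0,"dz":-0.057,"wx":0,"wy":0,"wz":0
over
3 rows (d; w):
"dx":-0.051,"dy":0.026,"dz":0,"wx":-0,"wy":-0.001,"wz":0.151
"dx":-0.047,"dy":0.033,"dz":0,"wx":-0,"wy":-0.001,"wz":0.151
"dx":-0.041,"dy":0.04,"dz":0,"wx":-0,"wy":-0.001,"wz":0.151
```

Call:
drive_tool(steps=[{"dx":0,"dy":0,"dz":-0.03,"wx":0,"wy":0,"wz":0,"hand":-1},{"dx":0,"dy":0,"dz":-0.055,"wx":0,"wy":0,"wz":0,"hand":-1},{"dx":0,"dy":0,"dz":-0.055,"wx":0,"wy":0,"wz":0,"hand":-1},{"dx":0,"dy":0,"dz":-0.03,"wx":0,"wy":0,"wz":0,"hand":-1},{"dx":-0.038,"dy":0.02,"dz":0,"wx":0,"wy":0,"wz":0.113,"hand":-1},{"dx":-0.036,"dy":0.024,"dz":0,"wx":0,"wy":0,"wz":0.113,"hand":-1},{"dx":-0.034,"dy":0.027,"dz":0,"wx":0,"wy":0,"wz":0.113,"hand":-1},{"dx":-0.031,"dy":0.03,"dz":0,"wx":0,"wy":0,"wz":0.113,"hand":-1},{"dx":0,"dy":0,"dz":0,"wx":0,"wy":0,"wz":0,"hand":-1}])

```text
time: 17.55
ee_pos: [0.608, 0.0013, 0.1942]
tool_rot: [-1.803, -2.57, 0.001]
wrist_force: [-0.9, -0.2, -0.3]
finger_gap: 0.0218
grasp_force: 15.0
```

Run:
```python
from h import *
plan([.606,.005,.145],rot(110),v=.03)
```

```text
2 rows (d; w):
"dx":0.002,"dy":-0,"dz":0.025,"wx":-0.001,"wy":-0.001,"wz":-0.001
"dx":0.002,"dy":-0,"dz":0.025,"wx":-0.001,"wy":-0.001,"wz":-0.001
```

Call:
drive_tool(steps=[{"dx":0.002,"dy":0,"dz":0.025,"wx":0,"wy":0,"wz":0,"hand":-1},{"dx":0.002,"dy":0,"dz":0.025,"wx":0,"wy":0,"wz":0,"hand":-1},{"dx":0,"dy":0,"dz":0,"wx":0,"wy":0,"wz":0,"hand":-1},{"dx":0,"dy":0,"dz":0,"wx":0,"wy":0,"wz":0,"hand":-0.1},{"dx":0,"dy":0,"dz":0,"wx":0,"wy":0,"wz":0,"hand":-0.1},{"dx":0,"dy":0,"dz":0,"wx":0,"wy":0,"wz":0,"hand":-0.1},{"dx":0,"dy":0,"dz":-0.05,"wx":0,"wy":0,"wz":0,"hand":-0.1},{"dx":0,"dy":0,"dz":-0.01,"wx":0,"wy":0,"wz":0,"hand":-0.1}])

```text
time: 18.55
ee_pos: [0.6068, 0.0066, 0.208]
tool_rot: [1.8, 2.573, 0.006]
wrist_force: [0.2, 0.3, 1.2]
finger_gap: 0.0395
grasp_force: 0.0
```

Run:
```python
from h import *
s=sensors.read_state();p=np.array(s['ee_pos'])
u=[.445,-.0005,.2];plan(u,rot(128));print('dn');plan([.445,-.0005,.1],rot(128),u,rot(128))
im,d,ci=look('top');h=cv2.cvtColor(im,cv2.COLOR_BGR2HSV)
```

```text
3 rows (d; w):
"dx":0.016,"dy":-0.051,"dz":0.002,"wx":0.001,"wy":-0,"wz":-0.104
"dx":0.022,"dy":-0.049,"dz":0.003,"wx":0.001,"wy":-0,"wz":-0.104
"dx":0.027,"dy":-0.047,"dz":0.003,"wx":0.001,"wy":-0,"wz":-0.104
dn
2 rows (d; w):
"dx":0,"dy":0,"dz":0.05,"wx":0,"wy":0,"wz":0
"dx":0,"dy":0,"dz":0.05,"wx":0,"wy":0,"wz":0
```

Call:
drive_tool(steps=[{"dx":0.016,"dy":-0.051,"dz":0.002,"wx":0,"wy":0,"wz":-0.104,"hand":0.14},{"dx":0.022,"dy":-0.049,"dz":0.003,"wx":0,"wy":0,"wz":-0.104,"hand":0.14},{"dx":0.027,"dy":-0.047,"dz":0.003,"wx":0,"wy":0,"wz":-0.104,"hand":0.14},{"dx":0,"dy":0,"dz":0.045,"wx":0,"wy":0,"wz":0,"hand":0.14},{"dx":0,"dy":0,"dz":0.045,"wx":0,"wy":0,"wz":0,"hand":0.14},{"dx":0,"dy":0,"dz":0,"wx":0,"wy":0,"wz":0,"hand":0.14}])

```text
time: 19.35
ee_pos: [0.4403, 0.0003, 0.1044]
tool_rot: [-1.374, -2.815, 0.006]
wrist_force: [-0.2, -0.7, -1.4]
finger_gap: 0.0497
grasp_force: 0.0
```

Run:
```python
from tof import *
print(sensors.read_state()['ee_pos']);find('wrist');plan([.445,0,.026],rot(128),v=.03)
```

```text
[4.40284105e-01 2.97769895e-04 1.04390332e-01]
wrist [345.  59.] 729 ctr [426. 137.] size [20. 22.] ang 72 z 0.0165
wrist [258. 203.] 710 ctr [445.   0.] size [21. 19.] ang 37 z 0.0165
wrist [231. 263.] 968 ctr [455. -67.] size [21.  3.] ang 32 z 0.022
3 rows (d; w):
"dx":-0.001,"dy":0.001,"dz":0.027,"wx":-0.002,"wy":-0.002,"wz":-0
"dx":-0.001,"dy":0.001,"dz":0.027,"wx":-0.002,"wy":-0.002,"wz":-0
"dx":-0.001,"dy":0.001,"dz":0.027,"wx":-0.002,"wy":-0.002,"wz":-0
```

Call:
drive_tool(steps=[{"dx":-0.001,"dy":0.001,"dz":0.027,"wx":0,"wy":0,"wz":0,"hand":0.14},{"dx":-0.001,"dy":0.001,"dz":0.026,"wx":0,"wy":0,"wz":0,"hand":0.14},{"dx":-0.001,"dy":0.001,"dz":0.025,"wx":0,"wy":0,"wz":0,"hand":0.14},{"dx":0,"dy":0,"dz":0,"wx":0,"wy":0,"wz":0,"hand":0.14},{"dx":0,"dy":0,"dz":0,"wx":0,"wy":0,"wz":0,"hand":-1},{"dx":0,"dy":0,"dz":0,"wx":0,"wy":0,"wz":0,"hand":-1},{"dx":0,"dy":0,"dz":0,"wx":0,"wy":0,"wz":0,"hand":-1},{"dx":0,"dy":0,"dz":0,"wx":0,"wy":0,"wz":0,"hand":-1}], force=15)

```text
time: 20.4
ee_pos: [0.4478, 0.0003, 0.0296]
tool_rot: [-1.378, -2.821, -0.002]
wrist_force: [-1.5, 0.1, 7.5]
finger_gap: 0.0221
grasp_force: 15.0
```

Run:
```python
from h import *
s=sensors.read_state();p=np.array(s['ee_pos']);R=Ro.from_rotvec(s['tool_rot'])
u=p+[0,0,.17]
plan([.606,.005,.195],rot(110),u,R,n=4)
```

```text
4 rows (d; w):
"dx":-0.023,"dy":0.032,"dz":0.001,"wx":-0,"wy":-0.001,"wz":0.078
"dx":-0.021,"dy":0.034,"dz":0.001,"wx":-0,"wy":-0.001,"wz":0.078
"dx":-0.018,"dy":0.035,"dz":0.001,"wx":-0,"wy":-0.001,"wz":0.078
"dx":-0.015,"dy":0.036,"dz":0.001,"wx":-0,"wy":-0.001,"wz":0.078
```

Call:
drive_tool(steps=[{"dx":0,"dy":0,"dz":-0.03,"wx":0,"wy":0,"wz":0,"hand":-1},{"dx":0,"dy":0,"dz":-0.055,"wx":0,"wy":0,"wz":0,"hand":-1},{"dx":0,"dy":0,"dz":-0.055,"wx":0,"wy":0,"wz":0,"hand":-1},{"dx":0,"dy":0,"dz":-0.03,"wx":0,"wy":0,"wz":0,"hand":-1},{"dx":-0.023,"dy":0.032,"dz":0.001,"wx":0,"wy":0,"wz":0.078,"hand":-1},{"dx":-0.021,"dy":0.034,"dz":0.001,"wx":0,"wy":0,"wz":0.078,"hand":-1},{"dx":-0.018,"dy":0.035,"dz":0.001,"wx":0,"wy":0,"wz":0.078,"hand":-1},{"dx":-0.015,"dy":0.036,"dz":0.001,"wx":0,"wy":0,"wz":0.078,"hand":-1},{"dx":0,"dy":0,"dz":0,"wx":0,"wy":0,"wz":0,"hand":-1}])

```text
time: 21.52
ee_pos: [0.6071, 0.0056, 0.194]
tool_rot: [-1.799, -2.572, 0.0]
wrist_force: [-0.3, -0.8, -0.9]
finger_gap: 0.0221
grasp_force: 15.0
```

Run:
```python
from h import *
plan([.606,.005,.145],rot(110),v=.03)
```

```text
2 rows (d; w):
"dx":-0,"dy":-0.001,"dz":0.024,"wx":-0.001,"wy":-0.001,"wz":0.001
"dx":-0,"dy":-0.001,"dz":0.024,"wx":-0.001,"wy":-0.001,"wz":0.001
```

Call:
drive_tool(steps=[{"dx":0,"dy":-0.001,"dz":0.024,"wx":0,"wy":0,"wz":0,"hand":-1},{"dx":0,"dy":-0.001,"dz":0.024,"wx":0,"wy":0,"wz":0,"hand":-1},{"dx":0,"dy":0,"dz":0,"wx":0,"wy":0,"wz":0,"hand":-1},{"dx":0,"dy":0,"dz":0,"wx":0,"wy":0,"wz":0,"hand":-0.1},{"dx":0,"dy":0,"dz":0,"wx":0,"wy":0,"wz":0,"hand":-0.1},{"dx":0,"dy":0,"dz":0,"wx":0,"wy":0,"wz":0,"hand":-0.1},{"dx":0,"dy":0,"dz":-0.05,"wx":0,"wy":0,"wz":0,"hand":-0.1},{"dx":0,"dy":0,"dz":-0.01,"wx":0,"wy":0,"wz":0,"hand":-0.1}])

```text
time: 22.52
ee_pos: [0.6055, 0.0046, 0.21]
tool_rot: [1.8, 2.573, 0.006]
wrist_force: [0.1, 0.1, -0.5]
finger_gap: 0.0395
grasp_force: 0.0
```

Run:
```python
from h import *
plan([.426,.137,.2],rot(72),v=.05)
```

```text
5 rows (d; w):
"dx":0.037,"dy":-0.025,"dz":0.002,"wx":0.001,"wy":-0,"wz":0.133
"dx":0.034,"dy":-0.029,"dz":0.002,"wx":0.001,"wy":-0,"wz":0.133
"dx":0.029,"dy":-0.034,"dz":0.002,"wx":0.001,"wy":-0,"wz":0.133
"dx":0.025,"dy":-0.037,"dz":0.002,"wx":0.001,"wy":-0,"wz":0.133
"dx":0.02,"dy":-0.04,"dz":0.002,"wx":0.001,"wy":-0,"wz":0.133
```

Call:
drive_tool(steps=[{"dx":0.037,"dy":-0.025,"dz":0.002,"wx":0,"wy":0,"wz":0.133,"hand":0.14},{"dx":0.034,"dy":-0.029,"dz":0.002,"wx":0,"wy":0,"wz":0.133,"hand":0.14},{"dx":0.029,"dy":-0.034,"dz":0.002,"wx":0,"wy":0,"wz":0.133,"hand":0.14},{"dx":0.025,"dy":-0.037,"dz":0.002,"wx":0,"wy":0,"wz":0.133,"hand":0.14},{"dx":0.02,"dy":-0.04,"dz":0.002,"wx":0,"wy":0,"wz":0.133,"hand":0.14},{"dx":0,"dy":0,"dz":0.045,"wx":0,"wy":0,"wz":0,"hand":0.14},{"dx":0,"dy":0,"dz":0.045,"wx":0,"wy":0,"wz":0,"hand":0.14},{"dx":0,"dy":0,"dz":0,"wx":0,"wy":0,"wz":0,"hand":0.14}])

```text
time: 23.52
ee_pos: [0.4212, 0.1366, 0.105]
tool_rot: [-2.539, -1.844, 0.012]
wrist_force: [-0.6, -0.5, 0.4]
finger_gap: 0.05
grasp_force: 0.0
```

Run:
```python
from tof import *
print(sensors.read_state()['ee_pos']);find('wrist');plan([.426,.1375,.024],rot(72),v=.03)
```

```text
[0.42123273 0.13656686 0.10498216]
wrist [463.  20.] 343 ctr [662. 244.] size [ 5. 33.] ang 17 z 0.0145
wrist [483.   0.] 8 ctr [683. 256.] size [6. 1.] ang 0 z 0.027
wrist [494.   1.] 12 ctr [700. 256.] size [9. 2.] ang 1 z 0.0264
wrist [497.  11.] 52 ctr [699. 245.] size [13.  8.] ang 84 z 0.0267
wrist [483.  26.] 8 ctr [670. 232.] size [2. 4.] ang 79 z 0.027
wrist [507.  26.] 8 ctr [708. 229.] size [5. 2.] ang 24 z 0.0271
wrist [261. 195.] 719 ctr [426. 138.] size [20. 21.] ang 72 z 0.0166
3 rows (d; w):
"dx":0.001,"dy":0.001,"dz":0.028,"wx":-0.002,"wy":0.001,"wz":-0
"dx":0,"dy":0.001,"dz":0.028,"wx":-0.002,"wy":0.001,"wz":-0
"dx":0,"dy":0.001,"dz":0.028,"wx":-0.002,"wy":0.001,"wz":-0
```

Call:
drive_tool(steps=[{"dx":0.001,"dy":0.001,"dz":0.028,"wx":0,"wy":0,"wz":0,"hand":0.14},{"dx":0,"dy":0.001,"dz":0.027,"wx":0,"wy":0,"wz":0,"hand":0.14},{"dx":0,"dy":0.001,"dz":0.026,"wx":0,"wy":0,"wz":0,"hand":0.14},{"dx":0,"dy":0,"dz":0,"wx":0,"wy":0,"wz":0,"hand":0.14},{"dx":0,"dy":0,"dz":0,"wx":0,"wy":0,"wz":0,"hand":-1},{"dx":0,"dy":0,"dz":0,"wx":0,"wy":0,"wz":0,"hand":-1},{"dx":0,"dy":0,"dz":0,"wx":0,"wy":0,"wz":0,"hand":-1},{"dx":0,"dy":0,"dz":0,"wx":0,"wy":0,"wz":0,"hand":-1}], force=15)

```text
time: 24.58
ee_pos: [0.427, 0.138, 0.0269]
tool_rot: [-2.54, -1.844, -0.0]
wrist_force: [-1.2, -0.7, 8.0]
finger_gap: 0.0215
grasp_force: 15.0
```

Run:
```python
from h import *
s=sensors.read_state();p=np.array(s['ee_pos']);R=Ro.from_rotvec(s['tool_rot'])
u=p+[0,0,.17]
plan([.606,.005,.195],rot(90),u,R,n=5)
```

```text
5 rows (d; w):
"dx":-0.014,"dy":0.042,"dz":0,"wx":-0,"wy":-0,"wz":-0.063
"dx":-0.017,"dy":0.041,"dz":0,"wx":-0,"wy":-0,"wz":-0.063
"dx":-0.019,"dy":0.04,"dz":0,"wx":-0,"wy":-0,"wz":-0.063
"dx":-0.022,"dy":0.039,"dz":0,"wx":-0,"wy":-0,"wz":-0.063
"dx":-0.024,"dy":0.037,"dz":0,"wx":-0,"wy":-0,"wz":-0.063
```

Call:
drive_tool(steps=[{"dx":0,"dy":0,"dz":-0.03,"wx":0,"wy":0,"wz":0,"hand":-1},{"dx":0,"dy":0,"dz":-0.055,"wx":0,"wy":0,"wz":0,"hand":-1},{"dx":0,"dy":0,"dz":-0.055,"wx":0,"wy":0,"wz":0,"hand":-1},{"dx":0,"dy":0,"dz":-0.03,"wx":0,"wy":0,"wz":0,"hand":-1},{"dx":-0.014,"dy":0.042,"dz":0,"wx":0,"wy":0,"wz":-0.063,"hand":-1},{"dx":-0.017,"dy":0.041,"dz":0,"wx":0,"wy":0,"wz":-0.063,"hand":-1},{"dx":-0.019,"dy":0.04,"dz":0,"wx":0,"wy":0,"wz":-0.063,"hand":-1},{"dx":-0.022,"dy":0.039,"dz":0,"wx":0,"wy":0,"wz":-0.063,"hand":-1},{"dx":-0.024,"dy":0.037,"dz":0,"wx":0,"wy":0,"wz":-0.063,"hand":-1},{"dx":0,"dy":0,"dz":0,"wx":0,"wy":0,"wz":0,"hand":-1}])

```text
time: 25.82
ee_pos: [0.6068, 0.0022, 0.1953]
tool_rot: [-2.225, -2.216, 0.002]
wrist_force: [0.2, -1.1, -0.3]
finger_gap: 0.0217
grasp_force: 15.0
```

Run:
```python
from h import *
plan([.606,.005,.145],rot(90),v=.03)
```

```text
2 rows (d; w):
"dx":0.001,"dy":-0,"dz":0.025,"wx":-0.001,"wy":-0,"wz":-0.002
"dx":0.001,"dy":-0,"dz":0.025,"wx":-0.001,"wy":-0,"wz":-0.002
```

Call:
drive_tool(steps=[{"dx":0.001,"dy":0,"dz":0.025,"wx":0,"wy":0,"wz":0,"hand":-1},{"dx":0.001,"dy":0,"dz":0.025,"wx":0,"wy":0,"wz":0,"hand":-1},{"dx":0,"dy":0,"dz":0,"wx":0,"wy":0,"wz":0,"hand":-1},{"dx":0,"dy":0,"dz":0,"wx":0,"wy":0,"wz":0,"hand":-0.1},{"dx":0,"dy":0,"dz":0,"wx":0,"wy":0,"wz":0,"hand":-0.1},{"dx":0,"dy":0,"dz":0,"wx":0,"wy":0,"wz":0,"hand":-0.1},{"dx":0,"dy":0,"dz":-0.06,"wx":0,"wy":0,"wz":0,"hand":-0.1},{"dx":0,"dy":0,"dz":-0.03,"wx":0,"wy":0,"wz":0,"hand":-0.1},{"dx":-0.06,"dy":0,"dz":0,"wx":0,"wy":0,"wz":0,"hand":0},{"dx":-0.06,"dy":0,"dz":0,"wx":0,"wy":0,"wz":0,"hand":0},{"dx":-0.03,"dy":0,"dz":0,"wx":0,"wy":0,"wz":0,"hand":0}])

```text
time: 27.2
ee_pos: [0.6047, -0.1472, 0.2361]
tool_rot: [-2.225, -2.216, 0.002]
wrist_force: [-0.1, 0.7, -0.1]
finger_gap: 0.0439
grasp_force: 0.0
```

Run:
```python
from h import *
print(sensors.read_state()['ee_pos'],np.round(sensors.read_state()['joint_positions'],2))
t,d,ci=look('top');P=cloud(ci,d,'top');w,dw,cw=look('wrist');W=cloud(cw,dw,'wrist')
cv2.imwrite('pics/m5.png',np.hstack([cv2.resize(t[130:270,150:290],(360,360)),cv2.resize(w,(430,360))]))
for n,p in(('top',P),('wrist',W)):
    z=p[...,2]; 
    for nm,z0,z1,R in(('lid',.027,.042,.09),('bar',.058,.08,.09)):
        m=(z>z0)&(z<z1)&(np.hypot(p[...,0]-.518,p[...,1]+.328)<R);q=p[m]
        if len(q)>20:
            (x,y),(a,b),g=cv2.minAreaRect((q[:,:2]*1000).astype(np.float32));print(n,nm,len(q),np.round([x,y,a,b,g],1),np.median(q[:,2]).round(4),np.median(q,0))
    m=(z>.12)&(z<.14)&(np.hypot(p[...,0]-.606,p[...,1]-.005)<.06);q=p[m]
    if len(q)>20: print(n,'jar rim',cv2.minEnclosingCircle(q[:,:2].astype(np.float32)),np.median(q[:,2]))
```

```text
[ 0.60469702 -0.14719897  0.236062  ] [-0.07  0.4   0.28  1.71 -0.12  1.05  0.24]
top lid 870 [ 517.9 -327.7  110.3  106.1   89.7] 0.0332 [ 0.51723948 -0.32679005  0.03319131]
top bar 113 [ 518.5 -327.4   14.9   63.9   25.6] 0.0665 [ 0.51796307 -0.32681592  0.06653061]
top jar rim ((0.6094958186149597, 0.0041397917084395885), 0.04575270786881447) 0.12858217227926733
wrist lid 425 [ 553.  -329.7   37.2  100.2    1.3] 0.0322 [ 0.55156474 -0.35070698  0.0322082 ]
wrist bar 123 [ 530.8 -344.3   15.    22.8   25.1] 0.0656 [ 0.53363469 -0.34539196  0.06556531]
wrist jar rim ((0.6101163029670715, 0.003734809113666415), 0.04301893711090088) 0.1281083435896056
```

View pics/m5.png

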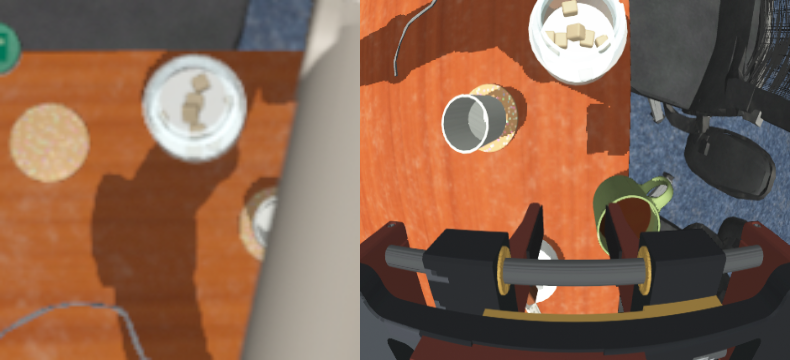

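All the toffees are in the jar (wrist view (575,35)) and none is left on the table. The tumbler stands on the coaster at (475,120). The lid centre is (0.518, -0.3275), its bar along azimuth 115.6°.

```bash
cat > jar.py <<'E'
from h import *
from scipy.optimize import least_squares
def jarfit(n):
    t,d,ci=look(n);P=cloud(ci,d,n)
    for z0,z1,lo,hi in((.120,.136,.030,.047),):
        x,y=.606,.005
        for _ in range(4):
            r=np.hypot(P[...,0]-x,P[...,1]-y);m=(P[...,2]>z0)&(P[...,2]<z1)&(r>lo)&(r<hi);q=P[m]
            f=least_squares(lambda v:np.hypot(q[:,0]-v[0],q[:,1]-v[1])-v[2],[x,y,.04],loss='soft_l1',f_scale=.001);x,y=f.x[:2]
        az=np.degrees(np.arctan2(q[:,1]-y,q[:,0]-x));print(n,len(q),f.x.round(4),'z',np.median(q[:,2]).round(4),'cover',np.histogram(az,8,(-180,180))[0],np.abs(f.fun).mean().round(4))
    return t
E
python3 - <<'E'
from jar import *
jarfit('wrist');jarfit('top')
plan([.518,-.3275,.17],rot(115.6))
E
```

```text
wrist 1151 [0.6103 0.004  0.0396] z 0.1281 cover [216 270 258 208  94   0   0 105] 0.0013
top 161 [0.6069 0.0041 0.0404] z 0.129 cover [24 22 19 17 15 18 20 26] 0.0013
4 rows (d; w):
"dx":-0.046,"dy":-0.022,"dz":0.016,"wx":-0,"wy":-0.001,"wz":-0.112
"dx":-0.044,"dy":-0.027,"dz":0.016,"wx":-0,"wy":-0.001,"wz":-0.112
"dx":-0.04,"dy":-0.032,"dz":0.016,"wx":-0,"wy":-0.001,"wz":-0.112
"dx":-0.037,"dy":-0.036,"dz":0.016,"wx":-0,"wy":-0.001,"wz":-0.112
```

Call:
drive_tool(steps=[{"dx":-0.046,"dy":-0.022,"dz":0.016,"wx":0,"wy":0,"wz":-0.112,"hand":0},{"dx":-0.044,"dy":-0.027,"dz":0.016,"wx":0,"wy":0,"wz":-0.112,"hand":0},{"dx":-0.04,"dy":-0.032,"dz":0.016,"wx":0,"wy":0,"wz":-0.112,"hand":0},{"dx":-0.037,"dy":-0.036,"dz":0.016,"wx":0,"wy":0,"wz":-0.112,"hand":0},{"dx":0,"dy":0,"dz":0,"wx":0,"wy":0,"wz":0,"hand":0},{"dx":0,"dy":0,"dz":0,"wx":0,"wy":0,"wz":0,"hand":0}])

```text
time: 28.15
ee_pos: [0.5185, -0.3261, 0.1713]
tool_rot: [-1.668, -2.658, -0.002]
wrist_force: [-0.6, 0.1, -0.3]
finger_gap: 0.0442
grasp_force: 0.0
```

Run:
```python
from h import *
print(sensors.read_state()['ee_pos'],np.round(sensors.read_state()['joint_positions'],2))
w,dw,cw=look('wrist');p=cloud(cw,dw,'wrist');cv2.imwrite('pics/w6.png',w)
z=p[...,2]
for nm,z0,z1,R in(('lid',.027,.042,.09),('bar',.058,.08,.09)):
        m=(z>z0)&(z<z1)&(np.hypot(p[...,0]-.518,p[...,1]+.328)<R);q=p[m]
        if len(q)>20:
            (x,y),(a,b),g=cv2.minAreaRect((q[:,:2]*1000).astype(np.float32));print(nm,len(q),np.round([x,y,a,b,g],1),np.percentile(q[:,2],[10,50,90]))
```

```text
[ 0.51854576 -0.32612528  0.1712575 ] [ 0.3   0.45  0.21  1.79 -0.12  0.92  1.01]
lid 8062 [ 520.7 -326.7  109.1  110.3   58.5] [0.03139272 0.03227258 0.03314545]
bar 1261 [ 520.4 -326.7   15.6   62.7   26.3] [0.06461249 0.06602396 0.06698726]
```

View pics/w6.png

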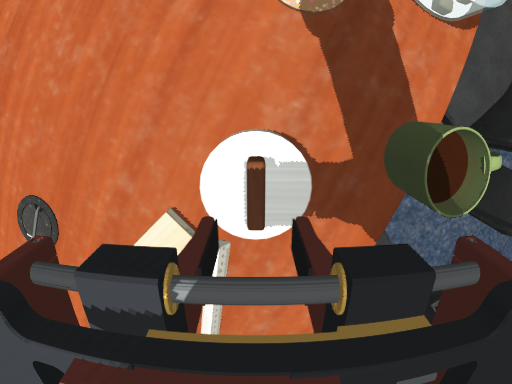

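The wrist view shows the lid at (256,185) and its bar at (256,193), just ahead of the jaws. The mug at (440,165) is well clear. Wrist measurement: centre (0.5205, -0.3267), closing azimuth 26.3°.

Run:
```python
from h import *
plan([.5205,-.3267,.060],rot(116.3),v=.03)
```

```text
4 rows (d; w):
"dx":-0,"dy":0,"dz":0.028,"wx":-0,"wy":-0.001,"wz":-0.002
"dx":-0,"dy":0,"dz":0.028,"wx":-0,"wy":-0.001,"wz":-0.002
"dx":-0,"dy":0,"dz":0.028,"wx":-0,"wy":-0.001,"wz":-0.002
"dx":-0,"dy":0,"dz":0.028,"wx":-0,"wy":-0.001,"wz":-0.002
```

Call:
drive_tool(steps=[{"dx":-0.001,"dy":0.002,"dz":0.028,"wx":0,"wy":0,"wz":-0.008,"hand":0},{"dx":0,"dy":0,"dz":0.028,"wx":0,"wy":0,"wz":0,"hand":0},{"dx":0,"dy":0,"dz":0.028,"wx":0,"wy":0,"wz":0,"hand":0},{"dx":0,"dy":0,"dz":0.027,"wx":0,"wy":0,"wz":0,"hand":0},{"dx":0,"dy":0,"dz":0,"wx":0,"wy":0,"wz":0,"hand":0},{"dx":0,"dy":0,"dz":0,"wx":0,"wy":0,"wz":0,"hand":-1},{"dx":0,"dy":0,"dz":0,"wx":0,"wy":0,"wz":0,"hand":-1},{"dx":0,"dy":0,"dz":0,"wx":0,"wy":0,"wz":0,"hand":-1},{"dx":0,"dy":0,"dz":0,"wx":0,"wy":0,"wz":0,"hand":-1}], force=30)

```text
time: 29.32
ee_pos: [0.5197, -0.3284, 0.0611]
tool_rot: [-1.661, -2.665, -0.001]
wrist_force: [-0.2, 1.4, 6.7]
finger_gap: 0.0155
grasp_force: 30.0
```

Run:
```python
from h import *
s=sensors.read_state();p=np.array(s['ee_pos']);R=Ro.from_rotvec(s['tool_rot']);print(p,(rot(116.3).inv()*R).as_rotvec())
u=p+[0,0,.19]
plan([.59,-.13,u[2]],rot(100),u,R,v=.05)
```

```text
[ 0.5197351  -0.32841491  0.06110518] [0.00046638 0.00160397 0.00309224]
5 rows (d; w):
"dx":0.029,"dy":0.03,"dz":0,"wx":-0,"wy":-0,"wz":0.056
"dx":0.031,"dy":0.028,"dz":0,"wx":-0,"wy":-0,"wz":0.056
"dx":0.033,"dy":0.027,"dz":0,"wx":-0,"wy":-0,"wz":0.056
"dx":0.034,"dy":0.025,"dz":0,"wx":-0,"wy":-0,"wz":0.056
"dx":0.035,"dy":0.023,"dz":0,"wx":-0,"wy":-0,"wz":0.056
```

Call:
drive_tool(steps=[{"dx":0,"dy":0,"dz":-0.03,"wx":0,"wy":0,"wz":0,"hand":-1},{"dx":0,"dy":0,"dz":-0.05,"wx":0,"wy":0,"wz":0,"hand":-1},{"dx":0,"dy":0,"dz":-0.05,"wx":0,"wy":0,"wz":0,"hand":-1},{"dx":0,"dy":0,"dz":-0.06,"wx":0,"wy":0,"wz":0,"hand":-1},{"dx":0.029,"dy":0.03,"dz":0,"wx":0,"wy":0,"wz":0.056,"hand":-1},{"dx":0.031,"dy":0.028,"dz":0,"wx":0,"wy":0,"wz":0.056,"hand":-1},{"dx":0.033,"dy":0.027,"dz":0,"wx":0,"wy":0,"wz":0.056,"hand":-1},{"dx":0.034,"dy":0.025,"dz":0,"wx":0,"wy":0,"wz":0.056,"hand":-1},{"dx":0.035,"dy":0.023,"dz":0,"wx":0,"wy":0,"wz":0.056,"hand":-1},{"dx":0,"dy":0,"dz":0,"wx":0,"wy":0,"wz":0,"hand":-1}])

```text
time: 30.58
ee_pos: [0.5913, -0.1258, 0.2498]
tool_rot: [-2.007, -2.411, -0.001]
wrist_force: [-0.4, -0.8, -1.9]
finger_gap: 0.0161
grasp_force: 30.0
```

Run:
```python
from jar import *
s=sensors.read_state();print(s['ee_pos'])
w=jarfit('wrist');cv2.imwrite('pics/w7.png',w);t=jarfit('top')
# held lid check
t,d,ci=look('wrist');P=cloud(ci,d,'wrist');R=Ro.from_rotvec(s['tool_rot']);L=R.inv().apply((P-np.array(s['ee_pos'])).reshape(-1,3)).reshape(P.shape)
m=(L[...,2]>.015)&(L[...,2]<.04)&(np.hypot(L[...,0],L[...,1])<.08);q=L[m];print(len(q),np.percentile(q,[1,50,99],axis=0).round(3))
plan([.609,.003,.25],rot(90),v=.05)
```

```text
[ 0.59134563 -0.12576901  0.24977997]
wrist 1481 [0.6099 0.0045 0.0398] z 0.1282 cover [230 233 203 150 164 175 163 163] 0.0012
top 161 [0.607  0.0041 0.0405] z 0.1289 cover [24 24 18 17 15 17 21 25] 0.0013
12747 [[-0.016 -0.054  0.02 ]
 [ 0.019 -0.002  0.029]
 [ 0.05   0.051  0.031]]
3 rows (d; w):
"dx":0.043,"dy":0.014,"dz":0,"wx":-0.001,"wy":-0,"wz":0.059
"dx":0.044,"dy":0.012,"dz":0,"wx":-0.001,"wy":-0,"wz":0.059
"dx":0.044,"dy":0.009,"dz":0,"wx":-0.001,"wy":-0,"wz":0.059
```

View pics/w7.png

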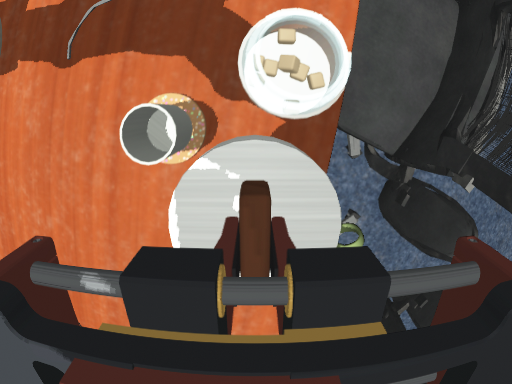

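The lid is held level, its bar at (255,230). The jar at (295,63) shows five toffees through its mouth (others are likely hidden by the shoulder), and the tumbler stands on the coaster at (152,133). That was 15 viewed pictures, one over the limit of 14, so I will check numerically only from here.

Run:
```python
from tof import *
for n in('wrist','side'): find(n)
w,d,ci=look('wrist');P=cloud(ci,d,'wrist')
def rep(nm,c,r,z0,z1):
    m=(np.hypot(P[...,0]-c[0],P[...,1]-c[1])<r)&(P[...,2]>z0)&(P[...,2]<z1);q=P[m];print(nm,len(q),np.percentile(q[:,2],[5,25,50,75,95]).round(3) if len(q) else '')
rep('cup inside',(.469,-.094),.026,-.02,.08)
rep('jar inside',(.61,.0045),.056,-.02,.115)
# toffee coloured pixels in jar by side view & wrist
for n in('wrist','side'):
    im,d,ci=look(n);h=cv2.cvtColor(im,cv2.COLOR_BGR2HSV);Q=cloud(ci,d,n)
    m=(np.hypot(Q[...,0]-.61,Q[...,1]-.0045)<.062)&(Q[...,2]<.12)&(Q[...,2]>-.03)
    tf=m&(h[...,0]>8)&(h[...,0]<30)&(h[...,1]>45)
    k,l,s,c=cv2.connectedComponentsWithStats(tf.astype(np.uint8))
    for i in range(1,k):
        if s[i][4]>25: print(n,c[i].round(),s[i][4],np.median(Q[l==i],0).round(3))
```

```text
side [221. 374.] 49 ctr [471. 438.] size [ 2. 33.] ang 6 z 0.0158
side [254. 382.] 32 ctr [406. 433.] size [12.  4.] ang 19 z 0.0148
cup inside 738 [0.01  0.011 0.012 0.012 0.013]
jar inside 6632 [0.005 0.007 0.04  0.106 0.113]
wrist [290.  26.] 454 [0.601 0.053 0.026]
wrist [295.  64.] 983 [0.614 0.005 0.028]
wrist [263.  99.] 202 [ 0.582 -0.048 -0.001]
side [240. 236.] 68 [0.57  0.049 0.003]
```

Run:
```python
from jar import *
plan([.610,.0033,.235],rot(90),v=.045)
```

```text
4 rows (d; w):
"dx":0.032,"dy":0.011,"dz":0.004,"wx":-0.001,"wy":-0,"wz":0.044
"dx":0.033,"dy":0.009,"dz":0.004,"wx":-0.001,"wy":-0,"wz":0.044
"dx":0.033,"dy":0.008,"dz":0.004,"wx":-0.001,"wy":-0,"wz":0.044
"dx":0.034,"dy":0.006,"dz":0.004,"wx":-0.001,"wy":-0,"wz":0.044
```

Call:
drive_tool(steps=[{"dx":0.032,"dy":0.011,"dz":0.004,"wx":0,"wy":0,"wz":0.044,"hand":-1},{"dx":0.033,"dy":0.009,"dz":0.004,"wx":0,"wy":0,"wz":0.044,"hand":-1},{"dx":0.033,"dy":0.008,"dz":0.004,"wx":0,"wy":0,"wz":0.044,"hand":-1},{"dx":0.034,"dy":0.006,"dz":0.004,"wx":0,"wy":0,"wz":0.044,"hand":-1},{"dx":0,"dy":0,"dz":0,"wx":0,"wy":0,"wz":0,"hand":-1},{"dx":0,"dy":0,"dz":0,"wx":0,"wy":0,"wz":0,"hand":-1}])

```text
time: 31.72
ee_pos: [0.6096, 0.0034, 0.2345]
tool_rot: [-2.22, -2.219, 0.002]
wrist_force: [-0.3, -0.4, -0.8]
finger_gap: 0.0156
grasp_force: 30.0
```

Run:
```python
from jar import *
s=sensors.read_state();print(s['ee_pos'],s['wrist_force'])
w,d,ci=look('wrist');P=cloud(ci,d,'wrist')
m=(P[...,2]>.195)&(P[...,2]<.218)&(np.hypot(P[...,0]-.61,P[...,1])<.07);q=P[m]
print(len(q),np.percentile(q,[.5,50,99.5],axis=0).round(4))
e=q[np.hypot(q[:,0]-.61,q[:,1]-.004)>.05];f=least_squares(lambda v:np.hypot(e[:,0]-v[0],e[:,1]-v[1])-.0545,[.61,.004],loss='soft_l1',f_scale=.001);print('lid ctr',f.x,len(e))
A=np.c_[q[:,:2],np.ones(len(q))];k=np.linalg.lstsq(A,q[:,2],rcond=None)[0];print('tilt',k)
plan([.610,.0033,.19],rot(90),v=.02)
```

```text
[0.60962779 0.00335861 0.23451371] [-0.32233226 -0.36702312 -0.75029534]
12689 [[ 0.5567 -0.0088  0.1995]
 [ 0.6097  0.0272  0.2056]
 [ 0.6633  0.0589  0.2156]]
lid ctr [0.60998434 0.00217389] 2731
tilt [-0.00234042 -0.00566156  0.20722558]
3 rows (d; w):
"dx":0,"dy":0,"dz":0.015,"wx":-0.001,"wy":-0,"wz":-0
"dx":0,"dy":0,"dz":0.015,"wx":-0.001,"wy":-0,"wz":-0
"dx":0,"dy":0,"dz":0.015,"wx":-0.001,"wy":-0,"wz":-0
```

Call:
drive_tool(steps=[{"dx":0.001,"dy":0,"dz":0.015,"wx":0,"wy":0,"wz":0,"hand":-1},{"dx":0,"dy":0,"dz":0.015,"wx":0,"wy":0,"wz":0,"hand":-1},{"dx":0,"dy":0,"dz":0.015,"wx":0,"wy":0,"wz":0,"hand":-1},{"dx":0,"dy":0,"dz":0.007,"wx":0,"wy":0,"wz":0,"hand":-1},{"dx":0,"dy":0,"dz":0.005,"wx":0,"wy":0,"wz":0,"hand":-1},{"dx":0,"dy":0,"dz":0,"wx":0,"wy":0,"wz":0,"hand":-1}])

```text
time: 32.52
ee_pos: [0.6095, 0.0057, 0.1773]
tool_rot: [-2.219, -2.22, 0.001]
wrist_force: [-0.1, -1.0, -1.3]
finger_gap: 0.0159
grasp_force: 30.0
```

Call:
drive_tool(steps=[{"dx":-0.001,"dy":0,"dz":0.003,"wx":0,"wy":0,"wz":0,"hand":-1},{"dx":0,"dy":0,"dz":0.002,"wx":0,"wy":0,"wz":0,"hand":-1},{"dx":0,"dy":0,"dz":0,"wx":0,"wy":0,"wz":0,"hand":-1}])

```text
time: 32.9
ee_pos: [0.6095, 0.0047, 0.1724]
tool_rot: [-2.219, -2.22, 0.001]
wrist_force: [0.9, -0.6, -1.5]
finger_gap: 0.0162
grasp_force: 30.0
```

Call:
drive_tool(steps=[{"dx":0,"dy":0,"dz":0.002,"wx":0,"wy":0,"wz":0,"hand":-1},{"dx":0,"dy":0,"dz":0.002,"wx":0,"wy":0,"wz":0,"hand":-1},{"dx":0,"dy":0,"dz":0,"wx":0,"wy":0,"wz":0,"hand":-1}])

```text
time: 33.28
ee_pos: [0.6101, 0.0047, 0.1716]
tool_rot: [-2.22, -2.22, -0.002]
wrist_force: [-7.5, 0.5, 19.3]
finger_gap: 0.0158
grasp_force: 30.0
```

Call:
drive_tool(steps=[{"dx":0,"dy":0,"dz":-0.0022,"wx":0,"wy":0,"wz":0,"hand":-1},{"dx":0,"dy":0,"dz":-0.0008,"wx":0,"wy":0,"wz":-0.174,"hand":-1},{"dx":0,"dy":0,"dz":-0.0008,"wx":0,"wy":0,"wz":-0.174,"hand":-1},{"dx":0,"dy":0,"dz":0,"wx":0,"wy":0,"wz":0,"hand":-1}])

```text
time: 33.78
ee_pos: [0.6106, 0.0044, 0.1734]
tool_rot: [-1.803, -2.571, -0.002]
wrist_force: [0.9, -0.7, 5.1]
finger_gap: 0.0156
grasp_force: 30.0
```

Call:
drive_tool(steps=[{"dx":0,"dy":0,"dz":-0.0008,"wx":0,"wy":0,"wz":-0.174,"hand":-1},{"dx":0,"dy":0,"dz":-0.0008,"wx":0,"wy":0,"wz":-0.174,"hand":-1},{"dx":0,"dy":0,"dz":0,"wx":0,"wy":0,"wz":0,"hand":-1}])

```text
time: 34.15
ee_pos: [0.6107, 0.0044, 0.175]
tool_rot: [-1.332, -2.845, -0.003]
wrist_force: [0.1, -0.2, 5.4]
finger_gap: 0.0156
grasp_force: 30.0
```

Call:
drive_tool(steps=[{"dx":0,"dy":0,"dz":-0.0008,"wx":0,"wy":0,"wz":-0.174,"hand":-1},{"dx":0,"dy":0,"dz":0,"wx":0,"wy":0,"wz":0,"hand":-1}])

```text
time: 34.4
ee_pos: [0.6108, 0.0045, 0.1759]
tool_rot: [-1.08, -2.95, -0.003]
wrist_force: [0.4, -0.6, 5.7]
finger_gap: 0.0158
grasp_force: 30.0
```

Call:
drive_tool(steps=[{"dx":0,"dy":0,"dz":-0.0008,"wx":0,"wy":0,"wz":-0.174,"hand":-1},{"dx":0,"dy":0,"dz":0,"wx":0,"wy":0,"wz":0,"hand":-1}])

```text
time: 34.65
ee_pos: [0.6094, 0.0046, 0.1752]
tool_rot: [-0.822, -3.029, -0.002]
wrist_force: [-0.4, -0.0, -2.3]
finger_gap: 0.0159
grasp_force: 30.0
```

The force fell to just the lid's weight, so it has passed the thread ends. I add a small margin, then lower.

Call:
drive_tool(steps=[{"dx":0,"dy":0,"dz":0,"wx":0,"wy":0,"wz":-0.14,"hand":-1},{"dx":0,"dy":0,"dz":0.003,"wx":0,"wy":0,"wz":0,"hand":-1},{"dx":0,"dy":0,"dz":0.003,"wx":0,"wy":0,"wz":0,"hand":-1},{"dx":0,"dy":0,"dz":0,"wx":0,"wy":0,"wz":0,"hand":-1}])

```text
time: 35.15
ee_pos: [0.6092, 0.0047, 0.1688]
tool_rot: [-0.606, -3.079, -0.001]
wrist_force: [-0.6, -0.2, -1.7]
finger_gap: 0.0162
grasp_force: 30.0
```

Call:
drive_tool(steps=[{"dx":0,"dy":0,"dz":0.002,"wx":0,"wy":0,"wz":0,"hand":-1},{"dx":0,"dy":0,"dz":0.0015,"wx":0,"wy":0,"wz":0,"hand":-1},{"dx":0,"dy":0,"dz":0,"wx":0,"wy":0,"wz":0,"hand":-1}])

```text
time: 35.52
ee_pos: [0.6098, 0.0048, 0.1674]
tool_rot: [-0.605, -3.081, -0.002]
wrist_force: [-4.1, -1.4, 8.0]
finger_gap: 0.016
grasp_force: 30.0
```

Call:
drive_tool(steps=[{"dx":0,"dy":0,"dz":0.0003,"wx":0,"wy":0,"wz":0.174,"hand":-1},{"dx":0,"dy":0,"dz":0.0008,"wx":0,"wy":0,"wz":0.174,"hand":-1},{"dx":0,"dy":0,"dz":0.0008,"wx":0,"wy":0,"wz":0.174,"hand":-1},{"dx":0,"dy":0,"dz":0,"wx":0,"wy":0,"wz":0,"hand":-1}])

```text
time: 36.02
ee_pos: [0.6102, 0.0048, 0.1649]
tool_rot: [-1.377, -2.822, -0.001]
wrist_force: [-0.2, 0.2, 4.8]
finger_gap: 0.0158
grasp_force: 30.0
```

Sinking with the thread. Carrying on clockwise.

Call:
drive_tool(steps=[{"dx":0,"dy":0,"dz":0.0008,"wx":0,"wy":0,"wz":0.174,"hand":-1},{"dx":0,"dy":0,"dz":0.0008,"wx":0,"wy":0,"wz":0.174,"hand":-1},{"dx":0,"dy":0,"dz":0.0008,"wx":0,"wy":0,"wz":0.174,"hand":-1},{"dx":0,"dy":0,"dz":0,"wx":0,"wy":0,"wz":0,"hand":-1}])

```text
time: 36.52
ee_pos: [0.6102, 0.0048, 0.1624]
tool_rot: [-2.054, -2.375, -0.001]
wrist_force: [0.6, -1.1, 4.9]
finger_gap: 0.0157
grasp_force: 30.0
```

```bash
python3 -c "
from h import *
s=sensors.read_state();print(s['torque'],s['ee_pos'],np.round(s['joint_positions'],2))"
```

```text
[-0.25452724 -0.05698345 -0.15731797] [0.61024853 0.00475367 0.1623836 ] [-0.23  0.46  0.16  1.8  -0.09  0.89  0.12]
```

Call:
drive_tool(steps=[{"dx":0,"dy":0,"dz":0.0008,"wx":0,"wy":0,"wz":0.174,"hand":-1},{"dx":0,"dy":0,"dz":0.0006,"wx":0,"wy":0,"wz":0.12,"hand":-1},{"dx":0,"dy":0,"dz":0,"wx":0,"wy":0,"wz":0,"hand":-1}])

```text
time: 36.9
ee_pos: [0.6103, 0.0049, 0.1611]
tool_rot: [-2.379, -2.049, -0.001]
wrist_force: [-1.0, 0.4, 6.2]
finger_gap: 0.0159
grasp_force: 30.0
```

```bash
python3 -c "
from h import *
s=sensors.read_state();print(s['torque'],s['ee_pos'],Ro.from_rotvec(s['tool_rot']).apply([1,0,0]))"
```

```text
[-0.12235303 -0.00934203 -0.05792581] [0.6103139  0.00491325 0.1610718 ] [0.14790092 0.98900076 0.00167609]
```

Call:
drive_tool(steps=[{"dx":0,"dy":0,"dz":0.0003,"wx":0,"wy":0,"wz":0.07,"hand":-1},{"dx":0,"dy":0,"dz":0,"wx":0,"wy":0,"wz":0,"hand":-1}])

```text
time: 37.15
ee_pos: [0.6105, 0.005, 0.161]
tool_rot: [-2.448, -1.965, -0.002]
wrist_force: [-0.1, 0.5, 8.1]
finger_gap: 0.0156
grasp_force: 30.0
```

```bash
python3 -c "
from h import *
s=sensors.read_state();print(s['torque'],s['ee_pos'],Ro.from_rotvec(s['tool_rot']).apply([1,0,0]))"
```

```text
[ 0.01234068 -0.02655109 -0.12066437] [0.6105105  0.00502977 0.16102446] [0.21621792 0.97634288 0.00209825]
```

Call:
drive_tool(steps=[{"dx":0,"dy":0,"dz":0,"wx":0,"wy":0,"wz":0.09,"hand":-1},{"dx":0,"dy":0,"dz":0,"wx":0,"wy":0,"wz":0,"hand":-1}])

```text
time: 37.4
ee_pos: [0.6105, 0.005, 0.161]
tool_rot: [-2.535, -1.853, -0.002]
wrist_force: [0.6, 0.4, 6.8]
finger_gap: 0.0156
grasp_force: 30.0
```

```bash
python3 -c "
from h import *
s=sensors.read_state();print(s['torque'],s['ee_pos'],Ro.from_rotvec(s['tool_rot']).apply([1,0,0]))"
```

```text
[-0.05074205 -0.02484208 -0.0922771 ] [0.61051722 0.00497792 0.16100674] [0.30334829 0.95287772 0.00196449]
```

The height no longer changes at 0.161, so the lid rests on the rim (0.100 above the jar's base). Releasing.

Call:
drive_tool(steps=[{"dx":0,"dy":0,"dz":0,"wx":0,"wy":0,"wz":0,"hand":0},{"dx":0,"dy":0,"dz":0,"wx":0,"wy":0,"wz":0,"hand":0},{"dx":0,"dy":0,"dz":0,"wx":0,"wy":0,"wz":0,"hand":0},{"dx":0,"dy":0,"dz":-0.04,"wx":0,"wy":0,"wz":0,"hand":0},{"dx":0,"dy":0,"dz":-0.06,"wx":0,"wy":0,"wz":0,"hand":0},{"dx":0,"dy":0,"dz":0,"wx":0,"wy":0,"wz":0,"hand":0}])

```text
time: 38.15
ee_pos: [0.6125, 0.0043, 0.2648]
tool_rot: [2.54, 1.847, 0.01]
wrist_force: [0.3, -0.3, -0.5]
finger_gap: 0.0437
grasp_force: 0.0
```

Run:
```python
from tof import *
s=sensors.read_state();print(s['ee_pos'],s['wrist_force'])
w,d,ci=look('wrist');P=cloud(ci,d,'wrist');z=P[...,2]
m=(z>.12)&(z<.145)&(np.hypot(P[...,0]-.61,P[...,1]-.005)<.07);q=P[m];print('lid top',len(q),np.percentile(q[:,2],[5,50,95]),cv2.minAreaRect((q[:,:2]*1000).astype(np.float32)),np.linalg.lstsq(np.c_[q[:,:2],np.ones(len(q))],q[:,2],rcond=None)[0])
m=(z>.155)&(z<.18)&(np.hypot(P[...,0]-.61,P[...,1]-.005)<.06);print('bar',np.percentile(z[m],[5,50,95]))
m=(z>.08)&(z<.1)&(np.hypot(P[...,0]-.47,P[...,1]+.094)<.06);q=P[m];print('cup',len(q),cv2.minEnclosingCircle(q[:,:2].astype(np.float32)) if len(q) else '',np.median(q[:,2]) if len(q) else '')
t,d,ci=look('top');Q=cloud(ci,d,'top');z=Q[...,2];m=(z>.08)&(z<.1)&(np.hypot(Q[...,0]-.47,Q[...,1]+.094)<.06);q=Q[m];print('cup top',len(q),cv2.minEnclosingCircle(q[:,:2].astype(np.float32)) if len(q) else '')
find('side');find('wrist')
```

```text
[0.61245204 0.00429424 0.26481053] [ 0.31099066 -0.31397226 -0.54917723]
lid top 8476 [0.13106185 0.13221274 0.13334857] ((610.90625, 6.395103454589844), (110.49201202392578, 109.2261734008789), 76.7879867553711) [1.84565766e-04 4.65682265e-05 1.32095282e-01]
bar [0.16388561 0.16603564 0.16718135]
cup 0  
cup top 78 ((0.4676632881164551, -0.09596220403909683), 0.03296970576047897)
side [161. 273.] 29 ctr [697. 252.] size [ 8. 28.] ang 5 z 0.0295
side [221. 374.] 50 ctr [471. 438.] size [ 1. 31.] ang 6 z 0.0161
side [254. 382.] 32 ctr [405. 433.] size [10.  4.] ang 22 z 0.015
```

The lid top reads 0.1322, exactly 0.100 above its reading on the table, and it is level. The tumbler is within 3 mm of the coaster's centre, and no toffee lies on the table. Handing in.

```bash
python3 -c "
from station import ticket
print(ticket.close_job())"
```

```text
the job is handed in; nothing more can be done
None
```

The job is handed in, with no verdict returned: no toffee was left on the table or in the tumbler (I didn't count those in the jar), the lid read fully home and level, and the empty tumbler stands within about 3 mm of the coaster's centre; I viewed 15 pictures, one over the limit of 14.

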